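# Unpin the transit case, lift off its hood and pack a pinwheel layer

### The job

Pull the retaining pin out of the hasp staple of the transit case and lay it on the worktop well clear of the case, then lift the hood off by its handle and stand it upright, rim down, on the worktop, clear of the case. Then pack every carton flat on the slab of the case, one to each dark inlaid pad and lined up with it, so that they form the interlocking pinwheel layer. Leave the loose things round about where they are.

Things in the scene. Friction and masses are not known exactly. Their poses are not given: they have to be found in the camera images.
- case_base: base of the transit case, bolted down; origin centre of its underside. Grey slab 186 x 186 mm, 12 mm thick, with a front shelf of the same height out to x = -158 mm (y -50 to +90). In the slab's top lie four flush dark pads of 92 x 44 mm (a carton's footprint) in a pinwheel round an empty 56 mm square; pads are 8 mm apart
- staple (a point): middle of the opening of the steel staple, a fixed loop on the front shelf, at (-121, 0, 30) mm in the frame of the base. Its legs stand either side in x, 19 mm apart inside; its top is 50 mm above the worktop. The pin passes through it along the base's y
- pin: retaining pin, 0.09 kg: upright square grip 14 x 14 x 64 mm; a round 10 mm shank leaves it 13 mm above its foot and runs 88 mm along the pin's -y. Origin: centre of the grip's foot. At first it stands on the shelf about 60 mm to the +y side of the staple, shank through the staple over the hasp tongue, so the hood cannot rise. Drawing it 65 to 80 mm along its +y frees it, with little force
- pin_grip (a point): point in the pin's grip 48 mm above its foot (16 mm under its top), where it is best held
- hood: lift-off hood, 0.35 kg: grey open-bottomed cover 170 x 170 x 56 mm, walls 4 mm; origin centre of its rim plane. It stands on the slab, round the pads. A slotted hasp tongue 44 mm wide sticks out of its -x side to x = -154 mm, 2 to 8 mm above the rim; the staple stands up through its slot, so lift it straight up 50 mm or more before moving aside
- hood_handle (a point): middle of the hood's handle, a black bar 110 mm long along the hood's y, 14 mm wide and 14 mm thick, on two end posts; 90 mm above the rim, with 27 mm of room under the bar. Right of the case a rotation stage (215 mm tall, to world y = -0.32 m) with a rod 100 mm up stands in the way: carry the hood over it to the free worktop around world x = 0.50, y = -0.42 m
- place_1 (a point): centre of pad 1 on the slab's top (12 mm above the worktop); a carton's underside centre belongs here, its long side (y) along the base's x axis, either way round
- place_2 (a point): centre of pad 2 on the slab's top (12 mm above the worktop); a carton's underside centre belongs here, its long side (y) along the base's y axis, either way round
- place_3 (a point): centre of pad 3 on the slab's top (12 mm above the worktop); a carton's underside centre belongs here, its long side (y) along the base's x axis, either way round
- place_4 (a point): centre of pad 4 on the slab's top (12 mm above the worktop); a carton's underside centre belongs here, its long side (y) along the base's y axis, either way round
- carton_1: small brown cardboard carton, 44 mm (its x) by 92 mm (its y) by 32 mm tall, 0.15 kg, white tape along its top; origin at the centre of its underside; lies flat on the worktop at the start; not always present. The tall enclosure left of the cartons has its wall at world y = 0.415 m
- carton_2: small brown cardboard carton, 44 mm (its x) by 92 mm (its y) by 32 mm tall, 0.15 kg, white tape along its top; origin at the centre of its underside; lies flat on the worktop at the start; not always present. The tall enclosure left of the cartons has its wall at world y = 0.415 m
- carton_3: small brown cardboard carton, 44 mm (its x) by 92 mm (its y) by 32 mm tall, 0.15 kg, white tape along its top; origin at the centre of its underside; lies flat on the worktop at the start; not always present. The tall enclosure left of the cartons has its wall at world y = 0.415 m
- carton_4: small brown cardboard carton, 44 mm (its x) by 92 mm (its y) by 32 mm tall, 0.15 kg, white tape along its top; origin at the centre of its underside; lies flat on the worktop at the start; not always present. The tall enclosure left of the cartons has its wall at world y = 0.415 m
- bottle: bystander: small brown dropper bottle, 32 mm across, 70 mm tall; origin at its foot
- tape: bystander: black roll of tape lying flat, 58 mm across, 19 mm tall; origin at its underside
- laser: bystander: brass-coloured laser module in a v-mount, 30 x 74 x 28 mm; origin at its underside

How it is judged:
On the way, in this order (a step that is already met when the one before it is completed fails the run):
1. the pin is drawn right out of the staple (distance between pin and staple above 0.12 m), for 0.2 s.
2. the hood is off the case and stands rim down on the worktop (height (world z) of hood between -0.004 and 0.006 m and angle between hood's own z axis and vertical below 0.06 rad and contact force between hood and case_base below 0.05 N), for 0.2 s.
At the end, for the whole second after the job is handed in: every carton present lies flat on the slab on one of the four pads (within 10 mm and 0.12 rad), the pin lies on the worktop off the base and at least 120 mm from the staple, the hood stands rim down on the worktop (tilt under 0.06 rad) without touching the base, and all is at rest (all of step 2 and distance between pin and staple above 0.12 m and height (world z) of pin below 0.03 m and contact force between pin and case_base below 0.05 N and linear speed of each of pin, hood, carton_1, carton_2, carton_3, carton_4 below 0.02 m/s and ((horizontal distance between carton_1 and place_1 below 0.01 m and angle between the y axis of carton_1 and the x axis of case_base, either way round below 0.12 rad) or (horizontal distance between carton_1 and place_2 below 0.01 m and angle between the y axis of carton_1 and the y axis of case_base, either way round below 0.12 rad) or (horizontal distance between carton_1 and place_3 below 0.01 m and angle between the y axis of carton_1 and the x axis of case_base, either way round below 0.12 rad) or (horizontal distance between carton_1 and place_4 below 0.01 m and angle between the y axis of carton_1 and the y axis of case_base, either way round below 0.12 rad)) and z of carton_1 in the frame of case_base between 0.009 and 0.016 m and angle between each of carton_1, carton_2, carton_3, carton_4's own z axis and vertical below 0.08 rad and ((horizontal distance between carton_2 and place_1 below 0.01 m and angle between the y axis of carton_2 and the x axis of case_base, either way round below 0.12 rad) or (horizontal distance between carton_2 and place_2 below 0.01 m and angle between the y axis of carton_2 and the y axis of case_base, either way round below 0.12 rad) or (horizontal distance between carton_2 and place_3 below 0.01 m and angle between the y axis of carton_2 and the x axis of case_base, either way round below 0.12 rad) or (horizontal distance between carton_2 and place_4 below 0.01 m and angle between the y axis of carton_2 and the y axis of case_base, either way round below 0.12 rad)) and z of carton_2 in the frame of case_base between 0.009 and 0.016 m and ((horizontal distance between carton_3 and place_1 below 0.01 m and angle between the y axis of carton_3 and the x axis of case_base, either way round below 0.12 rad) or (horizontal distance between carton_3 and place_2 below 0.01 m and angle between the y axis of carton_3 and the y axis of case_base, either way round below 0.12 rad) or (horizontal distance between carton_3 and place_3 below 0.01 m and angle between the y axis of carton_3 and the x axis of case_base, either way round below 0.12 rad) or (horizontal distance between carton_3 and place_4 below 0.01 m and angle between the y axis of carton_3 and the y axis of case_base, either way round below 0.12 rad)) and z of carton_3 in the frame of case_base between 0.009 and 0.016 m and ((horizontal distance between carton_4 and place_1 below 0.01 m and angle between the y axis of carton_4 and the x axis of case_base, either way round below 0.12 rad) or (horizontal distance between carton_4 and place_2 below 0.01 m and angle between the y axis of carton_4 and the y axis of case_base, either way round below 0.12 rad) or (horizontal distance between carton_4 and place_3 below 0.01 m and angle between the y axis of carton_4 and the x axis of case_base, either way round below 0.12 rad) or (horizontal distance between carton_4 and place_4 below 0.01 m and angle between the y axis of carton_4 and the y axis of case_base, either way round below 0.12 rad)) and z of carton_4 in the frame of case_base between 0.009 and 0.016 m).
It fails at once if the bottle is disturbed (moved more than 30 mm) (distance of bottle from where it was at the start of the episode above 0.03 m).
It fails at once if the roll of tape is disturbed (moved more than 30 mm) (distance of tape from where it was at the start of the episode above 0.03 m).
It fails at once if the laser module is disturbed (moved more than 30 mm) (distance of laser from where it was at the start of the episode above 0.03 m).
Of carton_1, carton_2, carton_3, carton_4 only 3 to 4 are there at a start; the rules pass over those that are not, and their reading is None.
At some moment in a run one of carton_1, carton_2, carton_3, carton_4 may be knocked a few centimetres aside while the robot is not near it.
Once in a run the grip may slacken for a moment while it holds something.
It also fails if it takes over 208 s, if anything falls off the work surface, if the arm or the gripper's body presses on something with over 40 N, if the wrist force passes 120 N, or if a joint passes its speed limit or range.

### The arm

A 6-joint arm with a two-finger parallel gripper is mounted at the origin on a cart in front of the work surface, level with it; the furniture and walls round the work are solid. World frame = base frame: x ahead of the robot, y to its left, z up, the work surface at z = 0. Lengths are in m, angles in rad, forces in N, time in s.
With the tool pointing down it reaches from about 0.3 to 0.775 m from the base axis. Payload 14.6 kg.
Tool frame: the origin (TCP) lies at the very end of the fingers, on their centre line; the grasp point (between the pads) lies 19 mm behind it; z points along the fingers, y is the line along which they close (so a half turn about z gives the same grasp; the last joint's range is limited). The gripper opens to 94 mm and grips with 3 to 60 N. Pads are 16 mm wide; open, the fingers measure 119 mm over their backs; the gripper's body (75 mm by 177 mm) begins 78 mm behind the grasp point.
Start: joints at [-1.232, 0.3, 1.521, -0, 1.321, -0.067], TCP at [0.217, -0.505, 0.167] pointing down, gripper open.
Joint ranges: [-3.03, 3.03], [-0.79, 2.21], [0.23, 2.52], [-1.04, 4.18], [0, 3.07], [-2.55, 2.55]. Speed limits (rad/s): [2.22, 2.22, 2.57, 3.14, 3.14, 3.14].

### API

Orientations are given as [roll, pitch, yaw] about the fixed x, y, z axes, in that order (R = Rz(yaw) Ry(pitch) Rx(roll)).
In Python, from station import ctrl gives the robot as it stands.
- The arm moves only by the tool move_arm, never from a script. Its argument "increments" is a list of rows, each a list of 7 numbers: the opening, from 0 (shut) to 1 (fully open), then the shift along the tool's x, y, z in units of 50 mm (1.0 is 50 mm), then the turn, a rotation vector about the tool's x, y, z in rad. In form: [[claw, tx, ty, tz, rx, ry, rz], ...]. A call has 1 to 20 rows; each row shifts and turns the commanded pose from where the row before left it, along the tool's axes as they then stand; what a row does not reach is not made up. A row lasts 1/10 s, in which the tool goes at most 50 mm and 8.59 degrees, less where a joint would pass 70% of its speed; a pose out of reach is approached as far as the arm can. A call is refused whole if a number of a shift passes 1 or a number of a turn 0.15, either way. A call with a gripper value outside its range is refused whole. The fingers move at their own pace and stop on an object; "force" is the grip in N (left out, the last holds). Time passes only in rows, so rows that do not move let the fingers close. It gives the time, the measured TCP pose, the force, the opening and the grip force at its end, in the units of the state.
- ctrl.get_obs(): the state, without advancing time (a new reading comes with each control period).
- ctrl.camera(name): name is "scene" or "top"; returns a dict with "color" (480x640x3 uint8, blue, green, red), "K" (3x3 intrinsics, pixels), "distortion" ([k1, k2, p1, p2, k3] as OpenCV has them; the pictures are not rectified), "pose" (4x4, takes a point from camera to world coordinates). Camera axes: x right, y down, z forward; pixel columns grow to the right and rows downward; lengths in m; the calibration is good to about 2 mm. A picture is of the moment at which its call begins. There is no depth.
- ctrl.hand_in(): hands the job in; it is judged then, once.
Trained networks look in a picture, given as the dict that the camera call returned (one of the last four; its "shot" number tells which), for a name from the list of things; names that differ only in an ending like _2 or _b are one class to them, and where a whole thing is asked for, a point or a joint stands for the part that bears it (a point fixed in the world has none). Each returns a list of dicts, best first, with "conf" (0 to 1); they miss things now and then, are a little off and sometimes report something else, mostly with a low value. They report only what shows in the picture. A call takes as long as a camera call.
- ctrl.cut_out(name, picture): "mask" (480x640 bool, what is visible of it) and "centre" ([row, column] in pixels, amid what is visible of it).
The state is a dict: "time_s": time; "qpos": joint angles; "joint_vel": joint speeds; "tau": joint torques, N m; "ee_pos": TCP position; "eef_rot": TCP orientation; "force": force on the tool from outside, world axes, zero at the start; "moment": the same for the moment, N m; "grip_width": finger opening in m; "grip_force": force on a finger pad.
Only numpy, scipy, OpenCV 4.12 (cv2) and the standard library are available. Lean on these libraries where they do the work, as an engineer would, in place of code of your own. Each camera call takes 0.05 s, during which the arm holds its last target. There are 200 camera calls.

## Working session

There is one attempt and no reset: what is moved stays moved. The work goes in short steps, Python scripts to look and compute and a tool call to move; the robot and the scene stay as the last step left them, time stands still between calls to the robot, and variables do not carry over. Pictures are saved under pics/ and viewed, at most 14 in all, crops included, and the job is handed in when it is done.

Besides the shell and the picture viewer there is one more tool, called after "Emit:" in YAML: its name, and indented under it one key for each argument. move_arm: Moves the arm, as the interface text tells. Its arguments: {"type":"object","properties":{"increments":{"type":"array","items":{"type":"array","items":{"type":"number"}}},"force":{"type":"number"}},"required":["increments"]}

```bash
ls; mkdir -p pics; cat > h.py <<'E'
import numpy as np, cv2
from station import ctrl
from scipy.spatial.transform import Rotation as R
def ray(p,uv):
    n=cv2.undistortPoints(np.array(uv,float).reshape(-1,1,2),p["K"],np.array(p["distortion"],float)).reshape(-1,2)
    d=np.c_[n,np.ones(len(n))]@np.array(p["pose"])[:3,:3].T
    return np.array(p["pose"])[:3,3],d
def toz(p,uv,z):
    o,d=ray(p,uv); return o+d*((z-o[2])/d[:,2])[:,None]
def proj(p,X):
    T=np.linalg.inv(p["pose"]); 
    return cv2.projectPoints(np.array(X,float).reshape(-1,3),cv2.Rodrigues(T[:3,:3])[0],T[:3,3],np.array(p["K"],float),np.array(p["distortion"],float))[0].reshape(-1,2)
def st():
    o=ctrl.get_obs(); print({k:np.round(o[k],3).tolist() for k in("time_s","qpos","ee_pos","eef_rot","force","grip_width","grip_force")})
E
python3 - <<'E'
from h import *
st()
for n in("scene","top"):
    p=ctrl.camera(n); cv2.imwrite(f"pics/{n}0.png",p["color"]); print(n,np.round(p["pose"],3).tolist(),np.round(p["K"],1).tolist())
    for c in("case_base","pin","hood","hood_handle","carton_1","bottle","tape","laser"):
        for d in ctrl.cut_out(c,p):
            if d["conf"]>.3: print(c,round(d["conf"],2),np.round(d["centre"]),d["mask"].sum(), np.round(toz(p,[d["centre"][::-1]],0.03)[0],3))
E
```

```text
pics
{'time_s': 0.0, 'qpos': [-1.232, 0.3, 1.522, 0.0, 1.321, -0.067], 'ee_pos': [0.217, -0.505, 0.167], 'eef_rot': [-3.14, -0.0, 0.406], 'force': [-0.579, 0.397, 0.336], 'grip_width': 0.094, 'grip_force': 0.0}
scene [[-0.754, -0.495, 0.433, -0.067], [-0.657, 0.549, -0.517, 0.742], [0.018, -0.673, -0.739, 1.239], [0.0, 0.0, 0.0, 1.0]] [[556.7, 0.0, 310.9], [0.0, 556.7, 239.5], [0.0, 0.0, 1.0]]
case_base 0.71 [316. 325.] 1345 [0.436 0.077 0.03 ]
pin 0.59 [312. 322.] 181 [0.449 0.074 0.03 ]
hood 0.8 [277. 303.] 4282 [0.565 0.017 0.03 ]
hood 0.72 [316. 254.] 636 [0.575 0.201 0.03 ]
hood_handle 0.68 [280. 302.] 4156 [0.559 0.028 0.03 ]
carton_1 0.91 [313. 252.] 641 [0.583 0.197 0.03 ]
carton_1 0.9 [337. 286.] 706 [0.466 0.193 0.03 ]
carton_1 0.78 [334. 214.] 666 [0.609 0.309 0.03 ]
carton_1 0.67 [370. 261.] 815 [0.449 0.302 0.03 ]
bottle 0.78 [262. 249.] 189 [0.713 0.081 0.03 ]
laser 0.4 [202. 340.] 84 [ 0.676 -0.285  0.03 ]
top [[0.112, -0.967, 0.228, 0.366], [-0.994, -0.109, 0.022, -0.064], [0.003, -0.229, -0.973, 1.03], [0.0, 0.0, 0.0, 1.0]] [[465.3, 0.0, 325.5], [0.0, 465.3, 248.9], [0.0, 0.0, 1.0]]
case_base 0.8 [312. 283.] 2057 [0.454 0.033 0.03 ]
pin 0.64 [313. 273.] 1655 [0.448 0.054 0.03 ]
pin 0.49 [318. 271.] 193 [0.438 0.057 0.03 ]
hood 0.92 [265. 288.] 6902 [0.556 0.037 0.03 ]
hood 0.31 [304. 215.] 989 [0.454 0.18  0.03 ]
hood_handle 0.62 [263. 288.] 7043 [0.56  0.037 0.03 ]
hood_handle 0.62 [312. 282.] 1934 [0.452 0.034 0.03 ]
carton_1 0.93 [301. 212.] 1006 [0.46  0.187 0.03 ]
carton_1 0.73 [247. 217.] 926 [0.579 0.197 0.03 ]
carton_1 0.68 [226. 178.] 1023 [0.617 0.291 0.03 ]
carton_1 0.59 [300. 162.] 1190 [0.449 0.294 0.03 ]
bottle 0.79 [199. 279.] 243 [0.704 0.076 0.03 ]
tape 0.73 [253. 478.] 382 [ 0.63  -0.375  0.03 ]
laser 0.94 [228. 428.] 397 [ 0.674 -0.262  0.03 ]
```

```bash
python3 - <<'E'
import cv2
a=cv2.imread("pics/top0.png"); cv2.imwrite("pics/top0c.png",cv2.resize(a[170:370,130:390],None,fx=3,fy=3,interpolation=cv2.INTER_CUBIC))
E
```

```text
(no output)
```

View pics/top0.png

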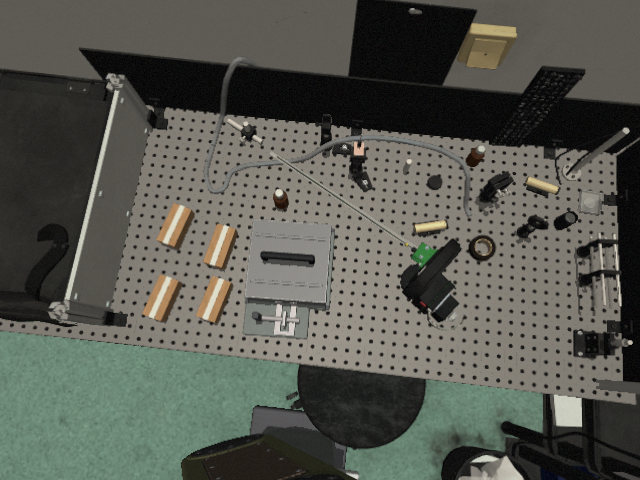

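View pics/top0c.png

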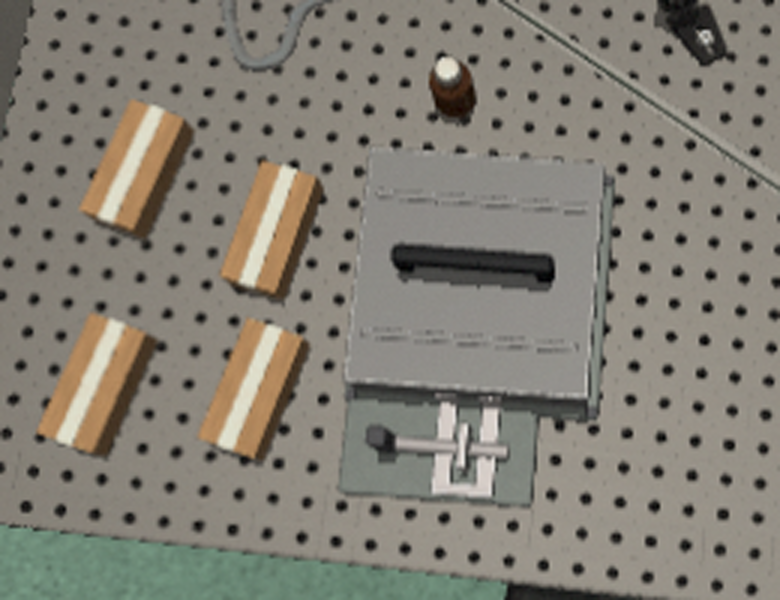

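View pics/scene0.png

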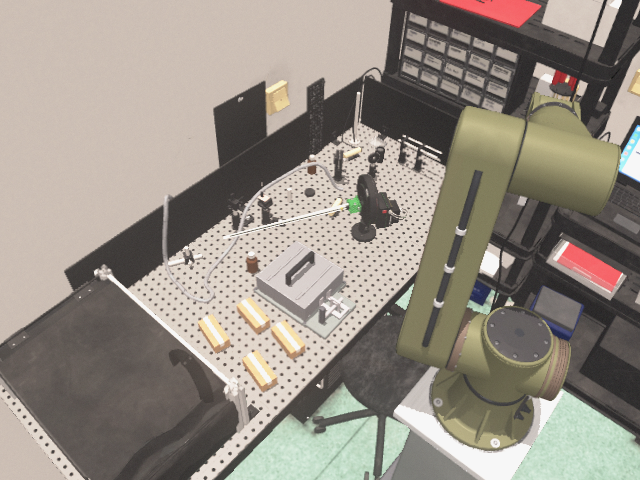

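The pictures show the four cartons left of the case, the hood with its handle at (288,258) in the top image, and the pin's grip top at about (256,314). The rotation stage is at about (430,285). I'll fit the poses next.

```bash
cat >> h.py <<'E'
from scipy.optimize import least_squares, minimize
BOX=np.array([[x,y,z] for x in(-.022,.022) for y in(-.046,.046) for z in(0,.032)])
def rt(q,P): c,s=np.cos(q[2]),np.sin(q[2]); P=np.asarray(P,float); return np.c_[c*P[:,0]-s*P[:,1]+q[0],s*P[:,0]+c*P[:,1]+q[1],P[:,2]]
def fitbox(views,q0,z0=0,P=BOX):
    def cost(q):
        t=0
        for p,m in views:
            S=4; W=proj(p,rt(q,P)+[0,0,z0]); im=np.zeros((480,640),np.uint8)
            cv2.fillConvexPoly(im,np.round(cv2.convexHull(W.astype(np.float32))*16).astype(np.int32),1,shift=4)
            a=im>0; t+=1-(a&m).sum()/max((a|m).sum(),1)
        return t/len(views)
    r=min((minimize(cost,[q0[0],q0[1],a],method="Nelder-Mead",options=dict(initial_simplex=[[q0[0],q0[1],a],[q0[0]+.008,q0[1],a],[q0[0],q0[1]+.008,a],[q0[0],q0[1],a+.3]],xatol=1e-4,fatol=1e-4)) for a in np.atleast_1d(q0[2])),key=lambda r:r.fun)
    return r.x,r.fun
def fitpts(p,P,uv,q0):
    r=least_squares(lambda q:(proj(p,rt(q,P))-uv).ravel(),q0); return r.x,np.abs(r.fun).reshape(-1,2).max(1)
def cartons(ps,minconf=.4,z0=0):
    D=[[(d["mask"],toz(p,[d["centre"][::-1]],.02+z0)[0]) for d in ctrl.cut_out("carton_1",p) if d["conf"]>minconf] for p in ps]
    out=[]
    for m,c in D[0]:
        v=[(ps[0],m)]
        for k in range(1,len(ps)):
            b=[(np.linalg.norm(c2[:2]-c[:2]),m2) for m2,c2 in D[k]]
            if b:
                b=min(b,key=lambda t:t[0])
                if b[0]<.03: v.append((ps[k],b[1]))
        q,f=fitbox(v,[c[0],c[1],[-1.2,-.4,.4,1.2]],z0); q[2]=(q[2]+np.pi/2)%np.pi-np.pi/2
        out.append((q,f)); print("carton",np.round(q,4),"cost",round(f,3),len(v))
    return out
E
python3 - <<'E'
from h import *
pt=ctrl.camera("top"); ps=ctrl.camera("scene")
cartons([pt,ps]); 
cr=np.array([[370,150],[605,160],[585,398],[347,382],[340,490],[530,506]])/3+[130,170]
P=np.array([[85,85,68],[85,-85,68],[-85,-85,68],[-85,85,68],[-158,90,12],[-158,-50,12]])/1e3
q,e=fitpts(pt,P,cr,[.55,.03,0]); print("base",q,e)
pinuv=[[130+378/3,170+434/3]]; print("pin top",toz(pt,pinuv,.076)); print("handle",toz(pt,np.array([[393,256],[553,268]])/3+[130,170],.109))
b=q; print("staple,pin exp",rt(b,[[-.121,0,.03],[-.121,.06,.06]]))
for c in("bottle","tape","laser"):
  for d in ctrl.cut_out(c,pt)[:1]: print(c,toz(pt,[d["centre"][::-1]],.02))
E
```

```text
carton [0.5844 0.1929 1.4019] cost 0.033 1
carton [0.465  0.1872 1.3872] cost 0.099 2
carton [0.4571 0.2994 1.3406] cost 0.036 2
carton [0.6192 0.3015 1.3124] cost 0.092 2
base [0.55964646 0.0318812  0.04293891] [1.38263323 0.59503235 1.31440986 1.28340385 0.78818236 0.93486819]
pin top [[0.43744576 0.08277639 0.076     ]]
handle [[ 0.55428679  0.08509374  0.109     ]
 [ 0.5581806  -0.0231707   0.109     ]]
staple,pin exp [[0.43875799 0.02668719 0.03      ]
 [0.43618245 0.08663189 0.06      ]]
bottle [[0.70695172 0.07700161 0.02      ]]
tape [[ 0.64115377 -0.37137502  0.02      ]]
laser [[ 0.68411753 -0.26449108  0.02      ]]
```

```bash
python3 - <<'E'
from h import *
pt=ctrl.camera("top")
print(toz(pt,[[330,352],[400,357],[460,360],[403,280],[403,270],[435,328],[460,318],[120,340]],0.0).round(3))
a=pt["color"]; cv2.imwrite("pics/st.png",cv2.resize(a[220:390,320:520],None,fx=3.5,fy=3.5,interpolation=cv2.INTER_CUBIC))
E
```

```text
[[ 0.382 -0.076  0.   ]
 [ 0.388 -0.227  0.   ]
 [ 0.397 -0.355  0.   ]
 [ 0.556 -0.221  0.   ]
 [ 0.579 -0.219  0.   ]
 [ 0.458 -0.298  0.   ]
 [ 0.486 -0.351  0.   ]
 [ 0.357  0.377  0.   ]]
```

View pics/st.png

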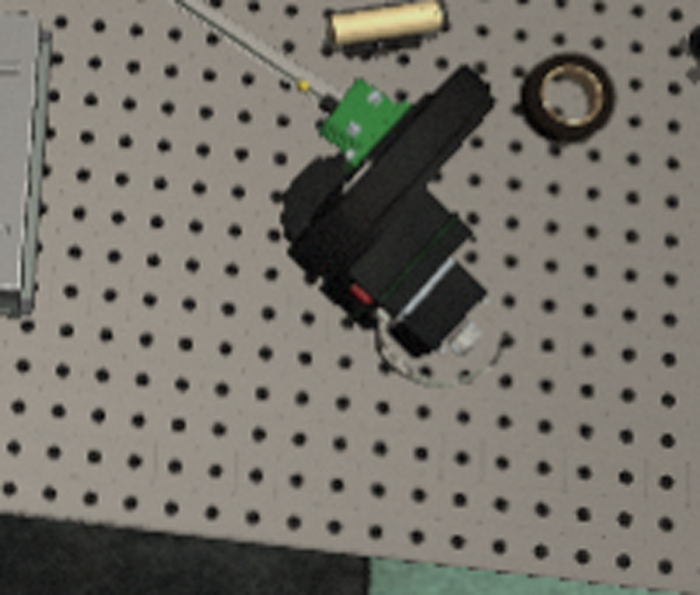

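Emit:
move_arm:
  increments:
    - [0.6, 0, 0, -0.8, 0, 0, 0.121]
    - [0.6, 0, 0, -0.8, 0, 0, 0.121]
    - [0.6, 0, 0, -0.8, 0, 0, 0.121]
    - [0.6, 0.35, -0.826, 0, 0, 0, 0]
    - [0.6, 0.35, -0.826, 0, 0, 0, 0]
    - [0.6, 0.35, -0.826, 0, 0, 0, 0]
    - [0.6, 0.35, -0.826, 0, 0, 0, 0]
    - [0.6, 0.35, -0.826, 0, 0, 0, 0]
    - [0.6, 0.35, -0.826, 0, 0, 0, 0]
    - [0.6, 0.35, -0.826, 0, 0, 0, 0]
    - [0.6, 0.35, -0.826, 0, 0, 0, 0]
    - [0.6, 0.35, -0.826, 0, 0, 0, 0]
    - [0.6, 0.35, -0.826, 0, 0, 0, 0]
    - [0.6, 0.35, -0.826, 0, 0, 0, 0]
    - [0.6, 0.35, -0.826, 0, 0, 0, 0]
    - [0.6, 0.35, -0.826, 0, 0, 0, 0]
    - [0.6, 0.35, -0.826, 0, 0, 0, 0]
    - [0.6, 0, 0, 0, 0, 0, 0]
    - [0.6, 0, 0, 0, 0, 0, 0]
  force: 20

```text
time_s: 3.2
ee_pos: [0.437, 0.0833, 0.2869]
eef_rot: [3.141, 0.001, 0.045]
force: [-0.8, 0.1, -0.0]
grip_width: 0.0567
grip_force: 0.0
```

Emit:
move_arm:
  increments:
    - [0.6, 0, 0, 0.7, 0, 0, 0]
    - [0.6, 0, 0, 0.7, 0, 0, 0]
    - [0.6, 0, 0, 0.7, 0, 0, 0]
    - [0.6, 0, 0, 0.7, 0, 0, 0]
    - [0.6, 0, 0, 0.7, 0, 0, 0]
    - [0.6, 0, 0, 0.5, 0, 0, 0]
    - [0.6, 0, 0, 0.5, 0, 0, 0]
    - [0.6, 0, 0, 0.4, 0, 0, 0]
    - [0.6, 0, 0, 0, 0, 0, 0]
    - [0, 0, 0, 0, 0, 0, 0]
    - [0, 0, 0, 0, 0, 0, 0]
    - [0, 0, 0, 0, 0, 0, 0]
    - [0, 0, 0, 0, 0, 0, 0]
    - [0, 0, 0, 0, 0, 0, 0]
    - [0, 0, 0, 0, 0, 0, 0]
    - [0, 0, 0, 0, 0, 0, 0]
  force: 20

```text
time_s: 4.8
ee_pos: [0.4371, 0.0829, 0.0422]
eef_rot: [-3.142, 0.0, 0.043]
force: [0.1, 0.1, 0.2]
grip_width: 0.004
grip_force: 0.0
```

```bash
python3 - <<'E'
from h import *
st()
p=ctrl.camera("top"); s=ctrl.camera("scene")
a=cv2.resize(p["color"][270:350,220:320],(400,320),interpolation=cv2.INTER_CUBIC); b=cv2.resize(s["color"][260:340,270:370],(400,320),interpolation=cv2.INTER_CUBIC)
cv2.imwrite("pics/pin1.png",np.hstack([a,b]))
print(proj(p,[[.437,.083,.041]]),proj(s,[[.437,.083,.041]]))
E
```

```text
{'time_s': 4.8, 'qpos': [0.105, 0.225, 1.937, 0.0, 0.979, 1.633], 'ee_pos': [0.437, 0.083, 0.042], 'eef_rot': [-3.142, 0.0, 0.043], 'force': [0.088, 0.083, 0.155], 'grip_width': 0.004, 'grip_force': 0.0}
[[258.22272797 316.38844167]] [[322.88952276 314.61261796]]
```

View pics/pin1.png

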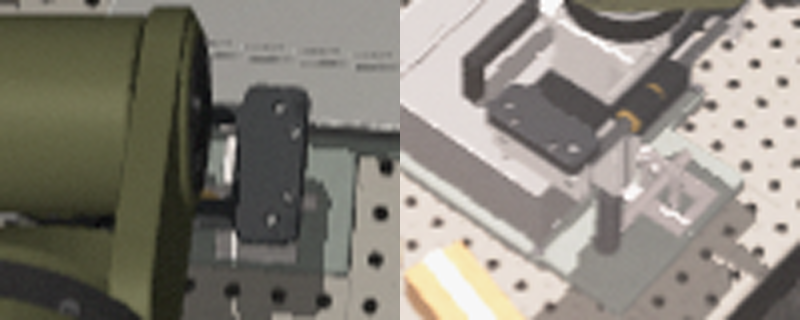

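```bash
python3 - <<'E'
from h import *
s=ctrl.camera("scene")
print(toz(s,[[270+207/4,260+190/4]],.076),toz(s,[[270+207/4,260+247/4]],.012))
for x in(.425,.43,.437):
  for y in (.083,.09,.1): print(x,y,proj(s,[[x,y,.012],[x,y,.076]]).round(1).tolist())
g=cv2.resize(s["color"][275:335,295:355],(600,600),interpolation=cv2.INTER_CUBIC); cv2.imwrite("pics/pin2.png",g)
E
```

```text
[[0.43859648 0.08747166 0.076     ]] [[0.43674753 0.08639934 0.012     ]]
0.425 0.083 [[326.0, 323.4], [327.0, 309.3]]
0.425 0.09 [[324.3, 325.1], [325.2, 311.0]]
0.425 0.1 [[321.8, 327.5], [322.6, 313.5]]
0.43 0.083 [[324.5, 322.4], [325.5, 308.3]]
0.43 0.09 [[322.8, 324.0], [323.7, 310.0]]
0.43 0.1 [[320.4, 326.4], [321.1, 312.4]]
0.437 0.083 [[322.5, 320.9], [323.4, 306.8]]
0.437 0.09 [[320.8, 322.5], [321.6, 308.4]]
0.437 0.1 [[318.3, 324.9], [319.0, 310.9]]
```

View pics/pin2.png

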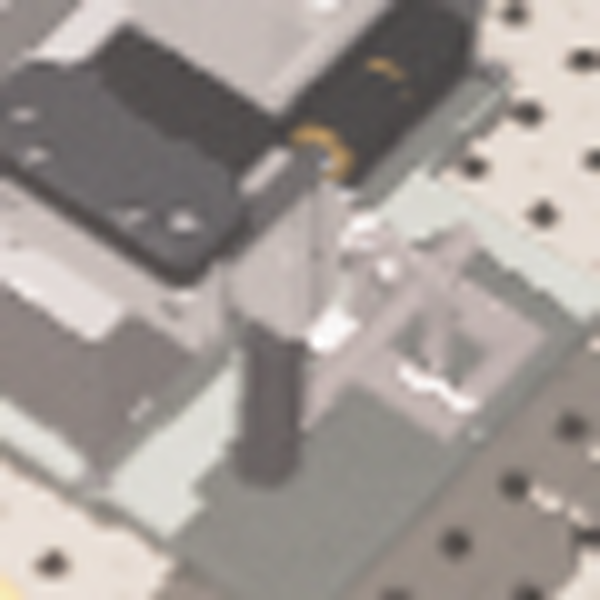

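```bash
python3 - <<'E'
from h import *
p=ctrl.camera("top"); s=ctrl.camera("scene")
e=np.array([.437,.083,.042])
B=[e+[dx,dy,.097] for dx in(-.0375,.0375) for dy in(-.0885,.0885)]
print("body top view crop",((proj(p,B)-[220,270])*4).round(), "scene",((proj(s,B)-[295,275])*10).round())
F=[e+[dx,dy,dz] for dx in(-.008,.008) for dy in(-.014,.014) for dz in (0,.06)]
print("fing scene",((proj(s,F)-[295,275])*10).round())
g=np.array([.436,.087,.012]);G=[g+[dx,dy,dz] for dx in(-.007,.007) for dy in(-.007,.007) for dz in (0,.064)]
print("pin scene",((proj(s,G)-[295,275])*10).round())
c=cv2.resize(p["color"][265:335,235:305],(560,560),interpolation=cv2.INTER_CUBIC); cv2.imwrite("pics/pin3.png",c)
o=ctrl.get_obs(); print(o["tau"],o["grip_width"],o["time_s"])
E
```

```text
body top view crop [[299. 268.]
 [-73. 226.]
 [319. 110.]
 [-46.  69.]] scene [[ 633.   38.]
 [ 172.  478.]
 [ 403. -114.]
 [ -63.  304.]]
fing scene [[337. 378.]
 [347. 241.]
 [268. 444.]
 [276. 309.]
 [290. 344.]
 [299. 207.]
 [221. 410.]
 [227. 274.]]
pin scene [[306. 469.]
 [315. 328.]
 [271. 502.]
 [280. 361.]
 [265. 439.]
 [273. 298.]
 [231. 472.]
 [238. 331.]]
[ 5.49105680e-03 -4.26835799e+01 -2.91452318e+01  9.46126791e-03
 -7.41766021e-02 -1.77851230e-04] 0.0004869152655240636 5.05
```

View pics/pin3.png

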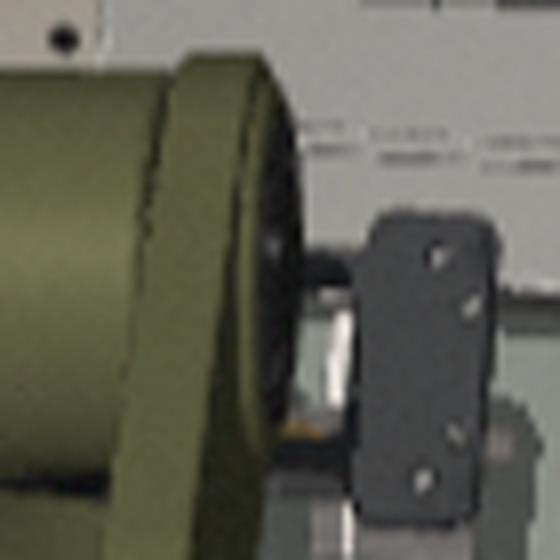

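Emit:
move_arm:
  increments:
    - [0.6, 0, 0, -0.6, 0, 0, 0]
    - [0.6, 0, 0, -0.6, 0, 0, 0]
    - [0.6, 0, 0, 0, 0, 0, 0]
    - [0.6, 0, 0, 0, 0, 0, 0]
    - [0.6, 0, 0, 0, 0, 0, 0]
    - [0.6, 0, 0, 0, 0, 0, 0]
    - [0.6, 0, 0, 0, 0, 0, 0]

```text
time_s: 5.75
ee_pos: [0.4368, 0.0828, 0.1015]
eef_rot: [3.142, 0.001, 0.043]
force: [0.1, -0.3, -0.0]
grip_width: 0.053
grip_force: 0.0
```

```bash
python3 - <<'E'
from h import *
st(); s=ctrl.camera("scene"); p=ctrl.camera("top")
o=ctrl.get_obs(); e=np.array(o["ee_pos"]); w=o["grip_width"]/2; r=R.from_euler("xyz",o["eef_rot"]).as_matrix()
def draw(p,u,v,k,n):
    c=cv2.resize(p["color"][v:v+n,u:u+n],(n*k,n*k),interpolation=cv2.INTER_CUBIC)
    for sg in(-1,1):
        for z in (0,-.06):
            L=proj(p,[e+r@np.array([x,sg*y,z]) for x,y in((-.008,w),(.008,w),(.008,w+.0125),(-.008,w+.0125))])
            cv2.polylines(c,[np.round((L-[u,v]+.5)*k).astype(int)],True,(0,255,0) if z==0 else (255,0,255),1)
    return c
cv2.imwrite("pics/d1.png",np.hstack([draw(s,290,260,7,57),draw(p,230,270,7,57)]))
E
```

```text
{'time_s': 5.75, 'qpos': [0.105, 0.137, 1.882, 0.0, 1.123, 1.633], 'ee_pos': [0.437, 0.083, 0.101], 'eef_rot': [3.142, 0.001, 0.043], 'force': [0.135, -0.347, -0.008], 'grip_width': 0.053, 'grip_force': 0.0}
```

View pics/d1.png

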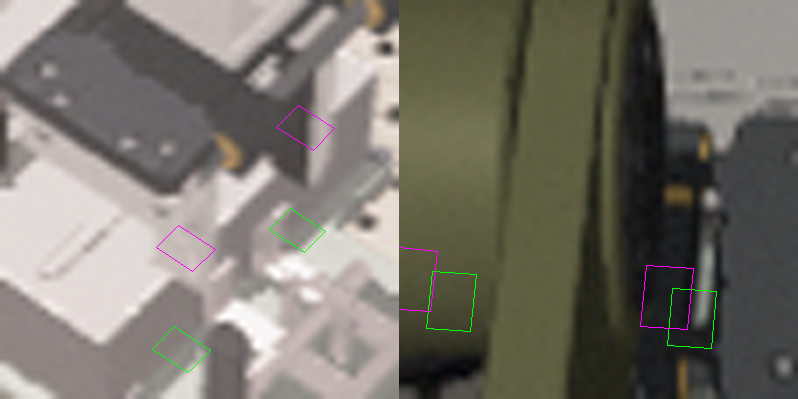

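```bash
python3 - <<'E'
from h import *
s=ctrl.camera("scene"); p=ctrl.camera("top"); np.savez("b.npz",s=s["color"],p=p["color"])
E
```

Emit:
move_arm:
  increments:
    - [0.1, 0, 0, 0, 0, 0, 0]
    - [0.1, 0, 0, 0, 0, 0, 0]
    - [0.1, 0, 0, 0, 0, 0, 0]
    - [0.1, 0, 0, 0, 0, 0, 0]
    - [0.1, 0, 0, 0, 0, 0, 0]
    - [0.1, 0, 0, 0, 0, 0, 0]
    - [0.1, 0, 0, 0, 0, 0, 0]
    - [0.1, 0, 0, 0, 0, 0, 0]

```text
time_s: 6.75
ee_pos: [0.4372, 0.0828, 0.1022]
eef_rot: [3.142, -0.0, 0.043]
force: [0.4, -0.2, -0.9]
grip_width: 0.0094
grip_force: 0.0
```

```bash
python3 - <<'E'
from h import *
s=ctrl.camera("scene"); b=np.load("b.npz")
st()
d=np.abs(s["color"].astype(int)-b["s"]).max(2)
m=(d>25).astype(np.uint8); n,l,stt,c=cv2.connectedComponentsWithStats(m)
for i in range(1,n):
    if stt[i,4]>5: print(stt[i],c[i].round())
e=np.array(ctrl.get_obs()["ee_pos"]);
for w in(.0283,.005):
  for sg in(1,-1): print(w,sg,proj(s,[e+[0,sg*(w+.006),z] for z in(0,.06)]).round(1).tolist())
a=np.hstack([cv2.resize(x[255:325,285:355],(390,390),interpolation=cv2.INTER_CUBIC) for x in (b["s"],s["color"])]); cv2.imwrite("pics/d2.png",a)
E
```

```text
{'time_s': 6.8, 'qpos': [0.105, 0.136, 1.882, -0.0, 1.124, 1.633], 'ee_pos': [0.437, 0.083, 0.102], 'eef_rot': [3.142, -0.0, 0.043], 'force': [0.258, 0.264, 0.053], 'grip_width': 0.009, 'grip_force': 0.0}
[312 251  40  51 501] [332. 274.]
[325 310   5   4  10] [327. 311.]
[336 312   7   4  12] [339. 314.]
[312 322   8   8  24] [316. 326.]
[309 332   6   5  15] [312. 334.]
0.0283 1 [[314.8, 309.0], [315.4, 294.5]]
0.0283 -1 [[332.4, 292.5], [333.6, 277.8]]
0.005 1 [[320.9, 303.3], [321.7, 288.8]]
0.005 -1 [[326.5, 298.0], [327.5, 283.4]]
```

View pics/d2.png

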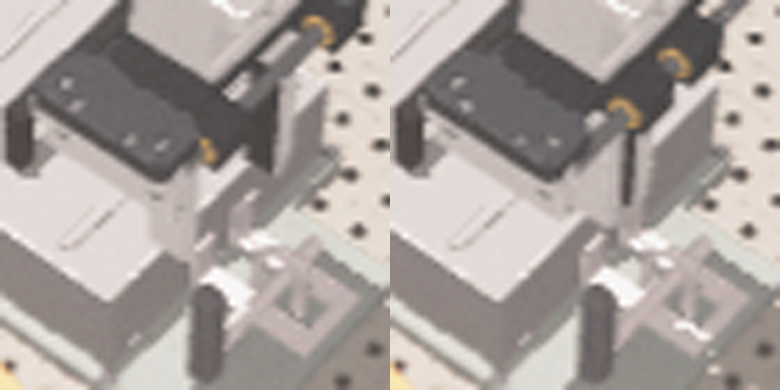

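The pictures show the fingertips perhaps higher than the reported TCP, with the pin untouched at about (321,315) in the scene view. I'll test it by going a little lower, watching the force, and closing.

Emit:
move_arm:
  increments:
    - [0.5, 0, 0, 0, 0, 0, 0]
    - [0.5, 0, 0, 0, 0, 0, 0]
    - [0.5, 0, 0, 0, 0, 0, 0]
    - [0.5, 0, 0, 0, 0, 0, 0]
    - [0.5, 0, 0, 0, 0, 0, 0]
    - [0.5, 0, 0, 0.5, 0, 0, 0]
    - [0.5, 0, 0, 0.5, 0, 0, 0]
    - [0.5, 0, 0, 0.2, 0, 0, 0]
    - [0.5, 0, 0, 0.1, 0, 0, 0]
    - [0.5, 0, 0, 0.1, 0, 0, 0]
    - [0.5, 0, 0, 0, 0, 0, 0]
    - [0, 0, 0, 0, 0, 0, 0]
    - [0, 0, 0, 0, 0, 0, 0]
    - [0, 0, 0, 0, 0, 0, 0]
    - [0, 0, 0, 0, 0, 0, 0]
    - [0, 0, 0, 0, 0, 0, 0]
    - [0, 0, 0, 0, 0, 0, 0]
  force: 15

```text
time_s: 8.5
ee_pos: [0.4373, 0.0829, 0.0323]
eef_rot: [-3.141, -0.0, 0.043]
force: [0.0, 0.7, 2.1]
grip_width: 0.0135
grip_force: 15.0
```

Emit:
move_arm:
  increments:
    - [0.4, 0, 0, 0, 0, 0, 0]
    - [0.4, 0, 0, 0, 0, 0, 0]
    - [0.4, 0, 0, 0, 0, 0, 0]
    - [0.4, 0, 0, 0.08, 0, 0, 0]
    - [0.4, 0, 0, 0.08, 0, 0, 0]
    - [0.4, 0, 0, 0, 0, 0, 0]
  force: 15

```text
time_s: 9.1
ee_pos: [0.4367, 0.0828, 0.0234]
eef_rot: [3.142, 0.001, 0.043]
force: [-0.6, 0.6, -0.5]
grip_width: 0.0374
grip_force: 0.0
```

```bash
python3 - <<'E'
from h import *
st(); s=ctrl.camera("scene")
cv2.imwrite("pics/g1.png",cv2.resize(s["color"][275:335,290:360],(700,600),interpolation=cv2.INTER_CUBIC))
E
```

```text
{'time_s': 9.1, 'qpos': [0.105, 0.257, 1.951, 0.0, 0.935, 1.633], 'ee_pos': [0.437, 0.083, 0.023], 'eef_rot': [3.142, 0.001, 0.043], 'force': [-0.596, 0.61, -0.517], 'grip_width': 0.037, 'grip_force': 0.0}
```

View pics/g1.png

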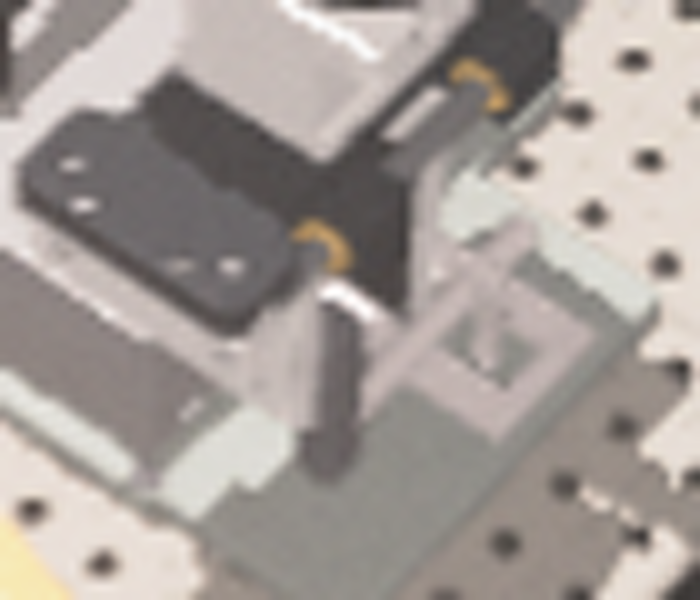

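Emit:
move_arm:
  increments:
    - [0.4, 0, 0, 0.1, 0, 0, 0]
    - [0.4, 0, 0, 0.1, 0, 0, 0]
    - [0, 0, 0, 0, 0, 0, 0]
    - [0, 0, 0, 0, 0, 0, 0]
    - [0, 0, 0, 0, 0, 0, 0]
    - [0, 0, 0, 0, 0, 0, 0]
    - [0, 0, 0, 0, 0, 0, 0]
  force: 25

```text
time_s: 9.85
ee_pos: [0.4372, 0.0829, 0.0143]
eef_rot: [-3.142, -0.0, 0.043]
force: [0.1, -0.4, -0.7]
grip_width: 0.0137
grip_force: 25.0
```

Emit:
move_arm:
  increments:
    - [0, 0, -0.2, 0, 0, 0, 0]
    - [0, 0, -0.2, 0, 0, 0, 0]
    - [0, 0, -0.2, 0, 0, 0, 0]
    - [0, 0, -0.2, 0, 0, 0, 0]
    - [0, 0, -0.2, 0, 0, 0, 0]
    - [0, 0, -0.1, 0, 0, 0, 0]
    - [0, 0, 0, 0, 0, 0, 0]
  force: 25

```text
time_s: 10.55
ee_pos: [0.4346, 0.1385, 0.014]
eef_rot: [-3.141, 0.0, 0.044]
force: [-0.1, -0.5, 0.1]
grip_width: 0.0139
grip_force: 25.0
```

Emit:
move_arm:
  increments:
    - [0, 0, 0, -0.1, 0, 0, 0]
    - [0, 0, 0, -0.2, 0, 0, 0]
    - [0, 0, 0, -0.5, 0, 0, 0]
    - [0, 0, 0, -0.6, 0, 0, 0]
    - [0, 0, 0, -0.6, 0, 0, 0]
    - [0, 0, 0, 0, 0, 0, 0]

```text
time_s: 11.15
ee_pos: [0.4367, 0.1379, 0.1184]
eef_rot: [-3.14, -0.007, 0.042]
force: [0.4, -0.3, -1.4]
grip_width: 0.0139
grip_force: 25.0
```

Emit:
move_arm:
  increments:
    - [0, -0.059, 0.675, 0, 0, 0, 0]
    - [0, -0.059, 0.675, 0, 0, 0, 0]
    - [0, -0.059, 0.675, 0, 0, 0, 0]
    - [0, -0.059, 0.675, 0, 0, 0, 0]
    - [0, -0.059, 0.675, 0, 0, 0, 0]
    - [0, -0.059, 0.675, 0, 0, 0, 0]
    - [0, -0.059, 0.675, 0, 0, 0, 0]
    - [0, -0.059, 0.675, 0, 0, 0, 0]
    - [0, 0, 0, 0, 0, 0, 0]
    - [0, 0, 0, 0.5, 0, 0, 0]
    - [0, 0, 0, 0.5, 0, 0, 0]
    - [0, 0, 0, 0.5, 0, 0, 0]
    - [0, 0, 0, 0.4, 0, 0, 0]
    - [0, 0, 0, 0.1, 0, 0, 0]
    - [0, 0, 0, 0, 0, 0, 0]

```text
time_s: 12.65
ee_pos: [0.4224, -0.1326, 0.0139]
eef_rot: [-3.141, 0.001, 0.043]
force: [0.4, -0.2, -1.0]
grip_width: 0.0138
grip_force: 25.0
```

```bash
python3 - <<'E'
from h import *
st(); s=ctrl.camera("scene")
print([ (d["conf"],toz(s,[d["centre"][::-1]],.04)[0].round(3)) for d in ctrl.cut_out("pin",s)][:2])
cv2.imwrite("pics/g2.png",cv2.resize(s["color"][220:340,320:440],(600,600),interpolation=cv2.INTER_CUBIC))
E
```

```text
{'time_s': 12.65, 'qpos': [-0.387, 0.271, 1.961, 0.0, 0.911, 1.141], 'ee_pos': [0.422, -0.133, 0.014], 'eef_rot': [-3.141, 0.001, 0.043], 'force': [0.354, -0.192, -0.969], 'grip_width': 0.014, 'grip_force': 25.0}
[(0.55, array([ 0.415, -0.135,  0.04 ]))]
```

View pics/g2.png

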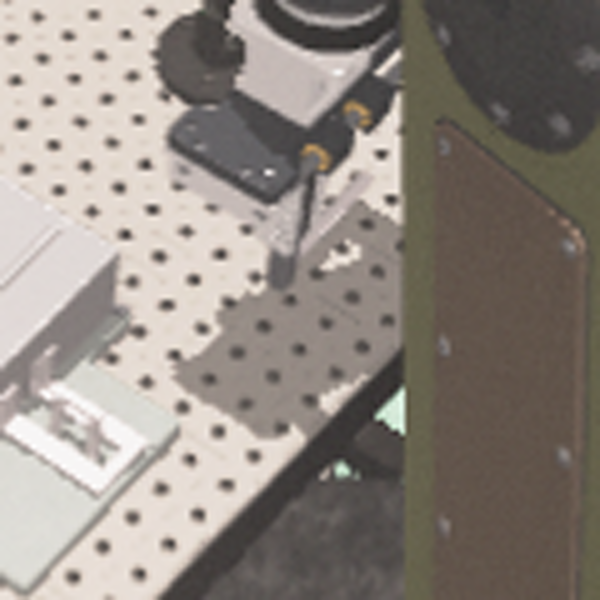

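The pin is held upright, its foot at about (376,277), clear of the case and the stage. I'll lower it and let go.

Emit:
move_arm:
  increments:
    - [0, 0, 0, 0.08, 0, 0, 0]
    - [0, 0, 0, 0.08, 0, 0, 0]
    - [0, 0, 0, 0.05, 0, 0, 0]
    - [0, 0, 0, 0, 0, 0, 0]
    - [0.3, 0, 0, 0, 0, 0, 0]
    - [0.4, 0, 0, 0, 0, 0, 0]
    - [0.4, 0, 0, 0, 0, 0, 0]
    - [0.4, 0, 0, 0, 0, 0, 0]
    - [0.4, 0, 0, 0, 0, 0, 0]
    - [0.4, 0, 0, -0.3, 0, 0, 0]
    - [0.4, 0, 0, -0.7, 0, 0, 0]
    - [0.4, 0, 0, -0.9, 0, 0, 0]
    - [0.4, 0, 0, -0.9, 0, 0, 0]
    - [0.4, 0, 0, -0.9, 0, 0, 0]
    - [0.4, 0, 0, -0.9, 0, 0, 0]

```text
time_s: 14.25
ee_pos: [0.4224, -0.1328, 0.2357]
eef_rot: [3.141, -0.0, 0.043]
force: [-1.4, -1.3, 1.2]
grip_width: 0.0375
grip_force: 0.0
```

```bash
python3 - <<'E'
from h import *
st(); s=ctrl.camera("scene"); p=ctrl.camera("top")
for n,q in(("s",s),("t",p)):
  for c in ("pin","hood_handle","hood"):
    for d in ctrl.cut_out(c,q)[:2]:
      r,cc=np.where(d["mask"]); print(n,c,round(d["conf"],2),d["mask"].sum(),np.round(toz(q,[d["centre"][::-1]],.03)[0],3),cc.min(),cc.max(),r.min(),r.max())
E
```

```text
{'time_s': 14.25, 'qpos': [-0.387, 0.008, 1.698, 0.0, 1.435, 1.141], 'ee_pos': [0.422, -0.133, 0.236], 'eef_rot': [3.141, -0.0, 0.043], 'force': [-1.361, -1.26, 1.232], 'grip_width': 0.037, 'grip_force': 0.0}
s pin 0.46 188 [ 0.425 -0.147  0.03 ] 373 392 259 279
s pin 0.33 4313 [0.566 0.027 0.03 ] 256 347 241 320
s hood_handle 0.97 4377 [0.552 0.035 0.03 ] 255 348 241 320
s hood 0.9 4199 [0.565 0.031 0.03 ] 256 348 242 319
t pin 0.19 6800 [0.559 0.037 0.03 ] 245 331 219 334
t hood_handle 0.58 6771 [0.559 0.04  0.03 ] 244 331 220 334
t hood 0.89 6911 [0.56  0.038 0.03 ] 244 331 219 334
```

Emit:
move_arm:
  increments:
    - [0.5, 0, 0, 0, 0, 0, -0.1425]
    - [0.5, 0, 0, 0, 0, 0, -0.1425]
    - [0.5, 0, 0, 0, 0, 0, -0.1425]
    - [0.5, 0, 0, 0, 0, 0, -0.1425]
    - [0.5, 0, 0, 0, 0, 0, -0.1425]
    - [0.5, 0, 0, 0, 0, 0, -0.1425]
    - [0.5, 0, 0, 0, 0, 0, -0.1425]
    - [0.5, 0, 0, 0, 0, 0, -0.1425]
    - [0.5, 0, 0, 0, 0, 0, -0.1425]
    - [0.5, 0, 0, 0, 0, 0, -0.1425]
    - [0.5, 0, 0, 0, 0, 0, -0.1425]
    - [0.5, 0.636, 0.564, 0, 0, 0, 0]
    - [0.5, 0.636, 0.564, 0, 0, 0, 0]
    - [0.5, 0.636, 0.564, 0, 0, 0, 0]
    - [0.5, 0.636, 0.564, 0, 0, 0, 0]
    - [0.5, 0.636, 0.564, 0, 0, 0, 0]
    - [0.5, 0, 0, 0.8, 0, 0, 0]
    - [0.5, 0, 0, 0.8, 0, 0, 0]
    - [0.5, 0, 0, 0.6, 0, 0, 0]
    - [0.5, 0, 0, 0, 0, 0, 0]

```text
time_s: 16.65
ee_pos: [0.5549, 0.0315, 0.1189]
eef_rot: [-3.133, -0.0, 1.61]
force: [-0.4, -0.7, -0.0]
grip_width: 0.0468
grip_force: 0.0
```

```bash
python3 - <<'E'
from h import *
st(); p=ctrl.camera("scene"); cv2.imwrite("pics/h1.png",cv2.resize(p["color"][200:330,240:370],(600,600),interpolation=cv2.INTER_CUBIC))
o=ctrl.get_obs(); e=np.array(o["ee_pos"]); print(((proj(p,[e,e+[0,0,.035],[.557,.032,.109]])-[240,200])*600/130).round())
E
```

```text
{'time_s': 16.65, 'qpos': [-0.009, 0.361, 1.555, -0.0, 1.234, -0.049], 'ee_pos': [0.555, 0.032, 0.119], 'eef_rot': [-3.133, -0.0, 1.61], 'force': [-0.352, -0.743, -0.02], 'grip_width': 0.047, 'grip_force': 0.0}
[[286. 276.]
 [286. 235.]
 [284. 290.]]
```

View pics/h1.png

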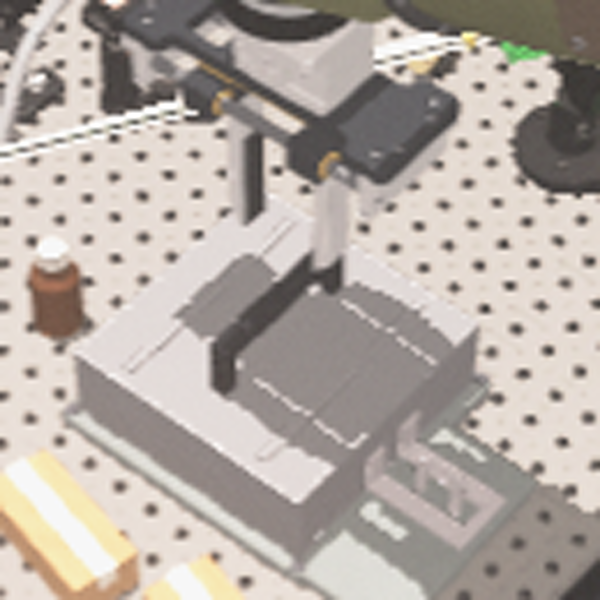

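Fingers straddle the handle bar (far tip at (252,220), near tip at (330,262) in the crop; bar between), and the tips are about 30–35 mm above the reported TCP. I'll descend.

Emit:
move_arm:
  increments:
    - [0.5, 0, 0.03, 0.4, 0, 0, 0]
    - [0.5, 0, 0, 0.4, 0, 0, 0]
    - [0.5, 0, 0, 0.3, 0, 0, 0]
    - [0.5, 0, 0, 0.2, 0, 0, 0]
    - [0.5, 0, 0, 0.14, 0, 0, 0]
    - [0.5, 0, 0, 0, 0, 0, 0]
    - [0, 0, 0, 0, 0, 0, 0]
    - [0, 0, 0, 0, 0, 0, 0]
    - [0, 0, 0, 0, 0, 0, 0]
    - [0, 0, 0, 0, 0, 0, 0]
    - [0, 0, 0, 0, 0, 0, 0]
    - [0, 0, 0, 0, 0, 0, 0]
    - [0, 0, 0, 0, 0, 0, 0]
  force: 50

```text
time_s: 18.0
ee_pos: [0.5592, 0.0315, 0.052]
eef_rot: [3.141, 0.0, 1.61]
force: [0.6, 0.4, 2.8]
grip_width: 0.0136
grip_force: 50.0
```

Emit:
move_arm:
  increments:
    - [0, 0, 0, -0.05, 0, 0, 0]
    - [0, 0, 0, -0.1, 0, 0, 0]
    - [0, 0, 0, -0.2, 0, 0, 0]
    - [0, 0, 0, -0.3, 0, 0, 0]
    - [0, 0, 0, -0.4, 0, 0, 0]
    - [0, 0, 0, -0.5, 0, 0, 0]
    - [0, 0, 0, -0.5, 0, 0, 0]
    - [0, 0, 0, 0, 0, 0, 0]
  force: 60

```text
time_s: 18.8
ee_pos: [0.5603, 0.0315, 0.1579]
eef_rot: [3.136, 0.0, 1.61]
force: [0.5, -0.5, -3.5]
grip_width: 0.0135
grip_force: 60.0
```

Emit:
move_arm:
  increments:
    - [0, 0, 0, -0.5, 0, 0, 0]
    - [0, 0, 0, -0.7, 0, 0, 0]
    - [0, 0, 0, -0.7, 0, 0, 0]
    - [0, 0, 0, -0.7, 0, 0, 0]
    - [0, 0, 0, -0.7, 0, 0, 0]
    - [0, 0, 0, 0, 0, 0, 0]

```text
time_s: 19.4
ee_pos: [0.5598, 0.0315, 0.3227]
eef_rot: [3.136, 0.0, 1.61]
force: [-0.3, 0.4, -3.2]
grip_width: 0.0133
grip_force: 60.0
```

Emit:
move_arm:
  increments:
    - [0, -0.4, -0.07, 0, 0, 0, 0]
    - [0, -0.57, -0.1, 0, 0, 0, 0]
    - [0, -0.6, -0.1, 0, 0, 0, 0]
    - [0, -0.6, -0.1, 0, 0, 0, 0]
    - [0, -0.6, -0.1, 0, 0, 0, 0]
    - [0, -0.6, -0.1, 0, 0, 0, 0]
    - [0, -0.6, -0.1, 0, 0, 0, 0]
    - [0, -0.6, -0.1, 0, 0, 0, 0]
    - [0, -0.6, -0.1, 0, 0, 0, 0]
    - [0, -0.6, -0.1, 0, 0, 0, 0]
    - [0, -0.6, -0.1, 0, 0, 0, 0]
    - [0, -0.6, -0.1, 0, 0, 0, 0]
    - [0, -0.6, -0.1, 0, 0, 0, 0]
    - [0, -0.6, -0.1, 0, 0, 0, 0]
    - [0, -0.5, -0.1, 0, 0, 0, 0]
    - [0, -0.3, -0.06, 0, 0, 0, 0]
    - [0, 0, 0, 0, 0, 0, 0]
    - [0, 0, 0, 0, 0, 0, 0]

```text
time_s: 21.2
ee_pos: [0.5001, -0.4193, 0.3172]
eef_rot: [-3.14, -0.002, 1.61]
force: [0.4, 0.1, -3.6]
grip_width: 0.0136
grip_force: 60.0
```

```bash
python3 - <<'E'
from h import *
st(); s=ctrl.camera("scene"); p=ctrl.camera("top")
for n,q in(("s",s),("t",p)):
    for d in ctrl.cut_out("hood",q)[:1]: print(n,round(d["conf"],2),d["mask"].sum(),np.round(toz(q,[d["centre"][::-1]],.33)[0],3))
E
```

```text
{'time_s': 21.2, 'qpos': [-0.754, 0.502, 0.904, 0.0, 1.738, -0.793], 'ee_pos': [0.5, -0.419, 0.317], 'eef_rot': [-3.14, -0.002, 1.61], 'force': [0.441, 0.117, -3.573], 'grip_width': 0.014, 'grip_force': 59.998}
s 0.62 1116 [ 0.563 -0.4    0.33 ]
t 0.91 7871 [ 0.524 -0.373  0.33 ]
```

Emit:
move_arm:
  increments:
    - [0, 0, -0.02, 0.5, 0, 0, 0]
    - [0, 0, 0, 0.7, 0, 0, 0]
    - [0, 0, 0, 0.7, 0, 0, 0]
    - [0, 0, 0, 0.7, 0, 0, 0]
    - [0, 0, 0, 0.7, 0, 0, 0]
    - [0, 0, 0, 0.7, 0, 0, 0]
    - [0, 0, 0, 0.6, 0, 0, 0]
    - [0, 0, 0, 0.3, 0, 0, 0]
    - [0, 0, 0, 0.2, 0, 0, 0]
    - [0, 0, 0, 0.1, 0, 0, 0]
    - [0, 0, 0, 0.1, 0, 0, 0]
    - [0, 0, 0, 0, 0, 0, 0]

```text
time_s: 22.6
ee_pos: [0.4993, -0.4198, 0.0545]
eef_rot: [3.141, 0.0, 1.61]
force: [0.5, -0.4, -4.9]
grip_width: 0.0136
grip_force: 60.0
```

Emit:
move_arm:
  increments:
    - [0, 0, 0, 0.08, 0, 0, 0]
    - [0, 0, 0, 0.06, 0, 0, 0]
    - [0, 0, 0, 0.06, 0, 0, 0]
    - [0, 0, 0, 0, 0, 0, 0]

```text
time_s: 23.0
ee_pos: [0.499, -0.4195, 0.0437]
eef_rot: [-3.141, -0.0, 1.61]
force: [0.5, 0.0, -2.5]
grip_width: 0.0136
grip_force: 60.0
```

Emit:
move_arm:
  increments:
    - [0, 0, 0, 0.05, 0, 0, 0]
    - [0, 0, 0, 0.04, 0, 0, 0]
    - [0, 0, 0, 0, 0, 0, 0]

```text
time_s: 23.3
ee_pos: [0.4993, -0.4198, 0.04]
eef_rot: [3.141, 0.0, 1.61]
force: [-0.5, -0.1, -0.7]
grip_width: 0.0139
grip_force: 60.0
```

Emit:
move_arm:
  increments:
    - [0.3, 0, 0, 0, 0, 0, 0]
    - [0.5, 0, 0, 0, 0, 0, 0]
    - [0.5, 0, 0, 0, 0, 0, 0]
    - [0.5, 0, 0, 0, 0, 0, 0]
    - [0.5, 0, 0, 0, 0, 0, 0]
    - [0.5, 0, 0, -0.4, 0, 0, 0]
    - [0.6, 0, 0, -0.8, 0, 0, 0]
    - [0.7, 0, 0, -0.8, 0, 0, 0]
    - [0.7, 0, 0, -0.8, 0, 0, 0]
    - [0.7, 0, 0, -0.8, 0, 0, 0]
    - [0.7, 0, 0, -0.8, 0, 0, 0]
    - [0.7, 0, 0, -0.8, 0, 0, 0]

```text
time_s: 24.5
ee_pos: [0.4989, -0.4195, 0.3015]
eef_rot: [3.141, 0.0, 1.61]
force: [-0.3, -0.6, 0.5]
grip_width: 0.0655
grip_force: 0.0
```

```bash
python3 - <<'E'
from h import *
st(); s=ctrl.camera("scene"); p=ctrl.camera("top")
for n,q in(("s",s),("t",p)):
  for c in("hood","case_base","pin"):
    for d in ctrl.cut_out(c,q)[:1]: print(n,c,round(d["conf"],2),d["mask"].sum(),np.round(toz(q,[d["centre"][::-1]],.05)[0],3))
a=cv2.resize(p["color"][210:345,235:345],(440,540),interpolation=cv2.INTER_CUBIC); b=cv2.resize(p["color"][240:375,405:495],(360,540),interpolation=cv2.INTER_CUBIC)
cv2.imwrite("pics/c1.png",np.hstack([a,b])); cartons([p,s])
E
```

```text
{'time_s': 24.5, 'qpos': [-0.755, 0.495, 0.949, -0.0, 1.697, -0.795], 'ee_pos': [0.499, -0.419, 0.301], 'eef_rot': [3.141, 0.0, 1.61], 'force': [-0.302, -0.644, 0.483], 'grip_width': 0.066, 'grip_force': 0.0}
s hood 0.79 275 [ 0.56 -0.42  0.05]
s case_base 0.65 4878 [0.511 0.066 0.05 ]
s pin 0.65 170 [ 0.423 -0.131  0.05 ]
t hood 0.72 272 [0.699 0.07  0.05 ]
t case_base 0.85 8744 [0.52  0.033 0.05 ]
t pin 0.55 277 [ 0.428 -0.17   0.05 ]
carton [0.5853 0.1925 1.3482] cost 0.134 2
carton [0.4572 0.2997 1.309 ] cost 0.067 2
carton [0.4662 0.1858 1.3549] cost 0.106 2
carton [0.5838 0.2889 1.2902] cost 0.091 2
```

View pics/c1.png

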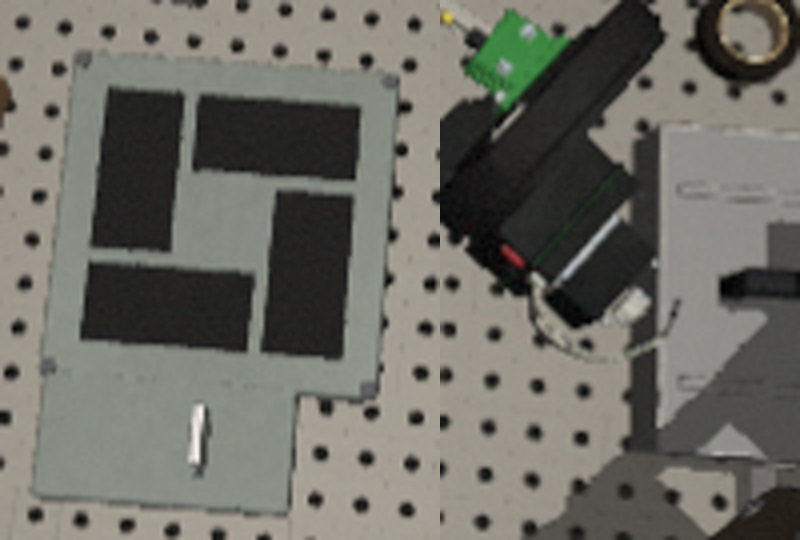

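The top crop shows the empty slab with four dark pads (pinwheel), e.g. upper-left at (138,170) with its long side along x. The hood is beside the stage. I'll measure the pads and verify the hood.

```bash
python3 - <<'E'
from h import *
p=ctrl.camera("top"); g=cv2.GaussianBlur(cv2.resize(cv2.cvtColor(p["color"],cv2.COLOR_BGR2GRAY)[200:350,225:355],None,fx=4,fy=4,interpolation=cv2.INTER_CUBIC),(0,0),2)
_,b=cv2.threshold(g,80,255,cv2.THRESH_BINARY_INV)
C=[]
for c in cv2.findContours(b,cv2.RETR_EXTERNAL,cv2.CHAIN_APPROX_NONE)[0]:
    a=cv2.contourArea(c)
    if 5000<a<20000:
        W=toz(p,(c.reshape(-1,2)+.5)/4-.5+[225,200],.012)[:,:2]*1000
        (cx,cy),(w,h),an=cv2.minAreaRect(W.astype(np.float32)); print(np.round([cx,cy,w,h,an],1)); C.append((cx,cy))
C=np.array(C)/1000; print("centre",C.mean(0))
E
```

```text
[509.1  57.   44.7  92.9   2. ]
[536.  -17.6  92.4  45.    2. ]
[610.9   8.9  44.7  92.8   2.8]
[584.1  84.2  92.   45.1   2.6]
centre [0.56003257 0.03311723]
```

```bash
cat >> h.py <<'E'
def boxes(p,u0=110,u1=255,v0=180,v1=345,z=.032):
    "top faces: brown+tape by colour, minAreaRect at carton top"
    S=cv2.resize(p["color"][v0:v1,u0:u1],None,fx=4,fy=4,interpolation=cv2.INTER_CUBIC).astype(int)
    B,G,Rr=S[...,0],S[...,1],S[...,2]
    m=(((Rr-B>45)&(Rr>150))|((Rr>190)&(G>185)&(B>150))).astype(np.uint8)
    m=cv2.morphologyEx(m,cv2.MORPH_OPEN,np.ones((5,5)))
    for c in cv2.findContours(m,cv2.RETR_EXTERNAL,cv2.CHAIN_APPROX_NONE)[0]:
        if cv2.contourArea(c)>4000:
            W=toz(p,(cv2.convexHull(c).reshape(-1,2)+.5)/4-.5+[u0,v0],z)[:,:2]*1000
            (x,y),(w,h),a=cv2.minAreaRect(W.astype(np.float32)); 
            if w<h: a+=90
            print("box",np.round([x,y,max(w,h),min(w,h)],1),"long axis yaw",round(np.radians((a+90)%180-90),3))
E
python3 - <<'E'
from h import *
p=ctrl.camera("top"); boxes(p); cartons([p])
E
```

```text
box [465.  186.4  93.   43.7] long axis yaw -0.231
box [456.  299.3  93.   43.7] long axis yaw -0.234
box [583.6 193.2  92.6  43.8] long axis yaw -0.179
box [580.8 289.1  92.5  43.7] long axis yaw -0.245
carton [0.5793 0.2897 1.3053] cost 0.061 1
carton [0.5842 0.1927 1.4157] cost 0.084 1
carton [0.4658 0.1861 1.3569] cost 0.054 1
carton [0.4553 0.2993 1.3208] cost 0.036 1
carton [ 0.4141 -0.1722  0.1042] cost 0.763 1
```

Emit:
move_arm:
  increments:
    - [0.75, 0.875, 0.13, 0, 0, 0, 0]
    - [0.75, 0.875, 0.13, 0, 0, 0, 0]
    - [0.75, 0.875, 0.13, 0, 0, 0, 0]
    - [0.75, 0.875, 0.13, 0, 0, 0, 0]
    - [0.75, 0.875, 0.13, 0, 0, 0, 0]
    - [0.75, 0.875, 0.13, 0, 0, 0, 0]
    - [0.75, 0.875, 0.13, 0, 0, 0, 0]
    - [0.75, 0.875, 0.13, 0, 0, 0, 0]
    - [0.75, 0.875, 0.13, 0, 0, 0, 0]
    - [0.75, 0.875, 0.13, 0, 0, 0, 0]
    - [0.75, 0.875, 0.13, 0, 0, 0, 0]
    - [0.75, 0.875, 0.13, 0, 0, 0, 0]
    - [0.75, 0.875, 0.13, 0, 0, 0, 0]
    - [0.75, 0.875, 0.13, 0, 0, 0, 0]
    - [0.75, 0, 0, 0, 0, 0, 0]

```text
time_s: 26.65
ee_pos: [0.5654, 0.2003, 0.2988]
eef_rot: [-3.14, -0.0, 1.615]
force: [-0.8, -1.3, -0.1]
grip_width: 0.0703
grip_force: 0.0
```

Emit:
move_arm:
  increments:
    - [0.75, 0, 0, 0, 0, 0, 0.149]
    - [0.75, 0, 0, 0, 0, 0, 0.149]
    - [0.75, 0, 0, 0, 0, 0, 0.149]
    - [0.75, 0, 0, 0, 0, 0, 0.149]
    - [0.75, 0, 0, 0, 0, 0, 0.149]
    - [0.75, 0, 0, 0, 0, 0, 0.149]
    - [0.75, 0, 0, 0.5, 0, 0, 0.149]
    - [0.75, 0, 0, 0.5, 0, 0, 0.149]
    - [0.75, 0, 0, 0.5, 0, 0, 0.149]
    - [0.75, 0, 0, 0.5, 0, 0, 0.149]
    - [0.75, 0, 0, 0.5, 0, 0, 0.149]
    - [0.75, 0, 0, 0.5, 0, 0, 0.149]
    - [0.75, 0, 0, 0, 0, 0, 0]

```text
time_s: 27.95
ee_pos: [0.5645, 0.195, 0.1466]
eef_rot: [3.139, 0.005, -0.181]
force: [-0.2, -0.6, 0.0]
grip_width: 0.0705
grip_force: 0.0
```

Emit:
move_arm:
  increments:
    - [0.75, 0, 0, 0.7, 0, 0, 0]
    - [0.75, 0, 0, 0.7, 0, 0, 0]
    - [0.75, 0, 0, 0.6, 0, 0, 0]
    - [0.75, 0, 0, 0.5, 0, 0, 0]
    - [0.75, 0, 0, 0.4, 0, 0, 0]
    - [0.75, 0, 0, 0.2, 0, 0, 0]
    - [0.75, 0, 0, 0.1, 0, 0, 0]
    - [0.75, 0, 0, 0.1, 0, 0, 0]
    - [0.75, 0, 0, 0, 0, 0, 0]

```text
time_s: 28.85
ee_pos: [0.5662, 0.196, -0.0149]
eef_rot: [-3.141, -0.001, -0.177]
force: [-0.8, 0.2, 0.1]
grip_width: 0.0703
grip_force: 0.0
```

Emit:
move_arm:
  increments:
    - [0.75, 0, 0, 0.08, 0, 0, 0]
    - [0.75, 0, 0, 0.06, 0, 0, 0]
    - [0.3, 0, 0, 0, 0, 0, 0]
    - [0.3, 0, 0, 0, 0, 0, 0]
    - [0.3, 0, 0, 0, 0, 0, 0]
    - [0.3, 0, 0, 0, 0, 0, 0]
    - [0.3, 0, 0, 0, 0, 0, 0]
    - [0.3, 0, 0, 0, 0, 0, 0]
  force: 40

```text
time_s: 29.65
ee_pos: [0.566, 0.196, -0.0222]
eef_rot: [-3.141, -0.0, -0.178]
force: [0.2, -0.1, 1.2]
grip_width: 0.0437
grip_force: 40.0
```

Emit:
move_arm:
  increments:
    - [0.3, 0, 0, -0.2, 0, 0, 0]
    - [0.3, 0, 0, -0.4, 0, 0, 0]
    - [0.3, 0, 0, -0.6, 0, 0, 0]
    - [0.3, 0, 0, -0.6, 0, 0, 0]
    - [0.3, 0, 0, 0, 0, 0, -0.1095]
    - [0.3, 0, 0, 0, 0, 0, -0.1095]
    - [0.3, -0.018, 0.45, 0, 0, 0, 0]
    - [0.3, -0.018, 0.45, 0, 0, 0, 0]
    - [0.3, -0.018, 0.45, 0, 0, 0, 0]
    - [0.3, -0.018, 0.45, 0, 0, 0, 0]
    - [0.3, -0.018, 0.45, 0, 0, 0, 0]
    - [0.3, 0, 0, 0, 0, 0, 0]
    - [0.3, 0, 0, 0.5, 0, 0, 0]
    - [0.3, 0, 0, 0.4, 0, 0, 0]
    - [0.3, 0, 0, 0.3, 0, 0, 0]
    - [0.3, 0, 0, 0.2, 0, 0, 0]
    - [0.3, 0, 0, 0, 0, 0, 0]
    - [0.3, 0, 0, 0, 0, 0, 0]

```text
time_s: 31.45
ee_pos: [0.5664, 0.0835, -0.0017]
eef_rot: [-3.142, -0.001, 0.041]
force: [-0.7, 0.7, -0.7]
grip_width: 0.0434
grip_force: 40.0
```

Emit:
move_arm:
  increments:
    - [0.3, 0, 0, 0.1, 0, 0, 0]
    - [0.3, 0, 0, 0.06, 0, 0, 0]
    - [0.3, 0, 0, 0, 0, 0, 0]
    - [0.65, 0, 0, 0, 0, 0, 0]
    - [0.65, 0, 0, 0, 0, 0, 0]
    - [0.65, 0, 0, 0, 0, 0, 0]
    - [0.65, 0, 0, 0, 0, 0, 0]
    - [0.65, 0, 0, -0.3, 0, 0, 0]
    - [0.65, 0, 0, -0.6, 0, 0, 0]
    - [0.65, 0, 0, -0.9, 0, 0, 0]
    - [0.65, 0, 0, -0.7, 0, 0, 0]
    - [0.65, 0, 0, 0, 0, 0, 0]

```text
time_s: 32.65
ee_pos: [0.5684, 0.0836, 0.121]
eef_rot: [-3.141, -0.009, 0.041]
force: [0.2, -1.0, -0.0]
grip_width: 0.0612
grip_force: 0.0
```

```bash
python3 - <<'E'
from h import *
st(); p=ctrl.camera("top"); boxes(p); boxes(p,235,345,215,330,.044)
E
```

```text
{'time_s': 32.65, 'qpos': [0.082, 0.388, 1.513, -0.0, 1.231, 1.612], 'ee_pos': [0.568, 0.084, 0.121], 'eef_rot': [-3.141, -0.009, 0.041], 'force': [0.219, -0.961, -0.015], 'grip_width': 0.061, 'grip_force': 0.0}
```

Emit:
move_arm:
  increments:
    - [0.75, -0.458, -0.447, 0, 0, 0, 0]
    - [0.75, -0.458, -0.447, 0, 0, 0, 0]
    - [0.75, -0.458, -0.447, 0, 0, 0, 0]
    - [0.75, -0.458, -0.447, 0, 0, 0, 0]
    - [0.75, -0.458, -0.447, 0, 0, 0, 0]
    - [0.75, 0, 0, 0, 0, 0, 0.136]
    - [0.75, 0, 0, 0, 0, 0, 0.136]
    - [0.75, 0, 0, 0, 0, 0, 0]
    - [0.75, 0, 0, 0.5, 0, 0, 0]
    - [0.75, 0, 0, 0.5, 0, 0, 0]
    - [0.75, 0, 0, 0.5, 0, 0, 0]
    - [0.75, 0, 0, 0.5, 0, 0, 0]
    - [0.75, 0, 0, 0, 0, 0, 0]

```text
time_s: 34.0
ee_pos: [0.445, 0.1894, 0.0118]
eef_rot: [3.138, 0.005, -0.227]
force: [-0.6, -0.1, 0.6]
grip_width: 0.0705
grip_force: 0.0
```

Emit:
move_arm:
  increments:
    - [0.75, 0, 0, 0.3, 0, 0, 0]
    - [0.75, 0, 0, 0.2, 0, 0, 0]
    - [0.75, 0, 0, 0.15, 0, 0, 0]
    - [0.75, 0, 0, 0.05, 0, 0, 0]
    - [0.75, 0, 0, 0, 0, 0, 0]
    - [0.3, 0, 0, 0, 0, 0, 0]
    - [0.3, 0, 0, 0, 0, 0, 0]
    - [0.3, 0, 0, 0, 0, 0, 0]
    - [0.3, 0, 0, 0, 0, 0, 0]
    - [0.3, 0, 0, 0, 0, 0, 0]
    - [0.3, 0, 0, 0, 0, 0, 0]

```text
time_s: 35.1
ee_pos: [0.4471, 0.1903, -0.0201]
eef_rot: [-3.141, -0.0, -0.231]
force: [-1.3, 0.3, 4.2]
grip_width: 0.0438
grip_force: 40.0
```

Emit:
move_arm:
  increments:
    - [0.3, 0, 0, -0.2, 0, 0, 0]
    - [0.3, 0, 0, -0.4, 0, 0, 0]
    - [0.3, 0, 0, -0.6, 0, 0, 0]
    - [0.3, 0, 0, -0.6, 0, 0, 0]
    - [0.3, 0, 0, -0.4, 0, 0, -0.1418]
    - [0.3, 0, 0, 0, 0, 0, -0.1418]
    - [0.3, 0, 0, 0, 0, 0, -0.1418]
    - [0.3, 0, 0, 0, 0, 0, -0.1418]
    - [0.3, 0, 0, 0, 0, 0, -0.1418]
    - [0.3, 0, 0, 0, 0, 0, -0.1418]
    - [0.3, 0, 0, 0, 0, 0, -0.1418]
    - [0.3, 0, 0, 0, 0, 0, -0.1418]
    - [0.3, 0, 0, 0, 0, 0, -0.1418]
    - [0.3, 0, 0, 0, 0, 0, -0.1418]
    - [0.3, 0, 0, 0, 0, 0, -0.1418]
    - [0.3, 0, 0, 0, 0, 0, -0.1418]
    - [0.3, 0, 0, 0, 0, 0, -0.1418]
    - [0.3, 0, 0, 0, 0, 0, 0]

```text
time_s: 36.9
ee_pos: [0.4469, 0.1902, 0.09]
eef_rot: [-3.142, 0.0, 1.615]
force: [0.6, -0.4, -0.4]
grip_width: 0.0434
grip_force: 40.0
```

Emit:
move_arm:
  increments:
    - [0.3, -0.616, 0.226, 0, 0, 0, 0]
    - [0.3, -0.616, 0.226, 0, 0, 0, 0]
    - [0.3, -0.616, 0.226, 0, 0, 0, 0]
    - [0.3, -0.616, 0.226, 0, 0, 0, 0]
    - [0.3, -0.616, 0.226, 0, 0, 0, 0]
    - [0.3, 0, 0, 0, 0, 0, 0]
    - [0.3, 0, 0, 0, 0, 0, 0]

```text
time_s: 37.6
ee_pos: [0.5098, 0.0384, 0.0897]
eef_rot: [-3.141, -0.0, 1.608]
force: [-0.7, -0.1, -0.5]
grip_width: 0.0435
grip_force: 40.0
```

Emit:
move_arm:
  increments:
    - [0.3, 0, 0, 0.5, 0, 0, 0]
    - [0.3, 0, 0, 0.5, 0, 0, 0]
    - [0.3, 0, 0, 0.4, 0, 0, 0]
    - [0.3, 0, 0, 0.3, 0, 0, 0]
    - [0.3, 0, 0, 0.15, 0, 0, 0]
    - [0.3, 0, 0, 0.08, 0, 0, 0]
    - [0.3, 0, 0, 0.03, 0, 0, 0]
    - [0.3, 0, 0, 0, 0, 0, 0]

```text
time_s: 38.4
ee_pos: [0.5102, 0.039, -0.0078]
eef_rot: [3.141, -0.0, 1.613]
force: [-0.9, 0.6, -1.3]
grip_width: 0.0438
grip_force: 40.0
```

Emit:
move_arm:
  increments:
    - [0.65, 0, 0, 0, 0, 0, 0]
    - [0.65, 0, 0, 0, 0, 0, 0]
    - [0.65, 0, 0, 0, 0, 0, 0]
    - [0.65, 0, 0, 0, 0, 0, 0]
    - [0.65, 0, 0, -0.3, 0, 0, 0]
    - [0.65, 0, 0, -0.6, 0, 0, 0]
    - [0.65, 0, 0, -0.9, 0, 0, 0]
    - [0.65, 0, 0, -0.9, 0, 0, 0]
    - [0.65, 0, 0, 0, 0, 0, 0]

```text
time_s: 39.3
ee_pos: [0.5126, 0.0388, 0.1324]
eef_rot: [3.132, 0.0, 1.613]
force: [0.5, -0.2, -0.1]
grip_width: 0.0608
grip_force: 0.0
```

Emit:
move_arm:
  increments:
    - [0.75, 0.807, 0.327, 0, 0, 0, 0]
    - [0.75, 0.807, 0.327, 0, 0, 0, 0]
    - [0.75, 0.807, 0.327, 0, 0, 0, 0]
    - [0.75, 0.807, 0.327, 0, 0, 0, 0]
    - [0.75, 0.807, 0.327, 0, 0, 0, 0]
    - [0.75, 0.807, 0.327, 0, 0, 0, 0]
    - [0.75, 0, 0, 0, 0, 0, 0.1428]
    - [0.75, 0, 0, 0, 0, 0, 0.1428]
    - [0.75, 0, 0, 0, 0, 0, 0.1428]
    - [0.75, 0, 0, 0, 0, 0, 0.1428]
    - [0.75, 0, 0, 0, 0, 0, 0.1428]
    - [0.75, 0, 0, 0, 0, 0, 0.1428]
    - [0.75, 0, 0, 0, 0, 0, 0.1428]
    - [0.75, 0, 0, 0, 0, 0, 0.1428]
    - [0.75, 0, 0, 0, 0, 0, 0.1428]
    - [0.75, 0, 0, 0, 0, 0, 0.1428]
    - [0.75, 0, 0, 0, 0, 0, 0.1428]
    - [0.75, 0, 0, 0, 0, 0, 0.1428]
    - [0.75, 0, 0, 0, 0, 0, 0.1428]
    - [0.75, 0, 0, 0, 0, 0, 0]

```text
time_s: 41.3
ee_pos: [0.5976, 0.2846, 0.1259]
eef_rot: [3.141, 0.001, -0.246]
force: [0.1, 1.0, 0.1]
grip_width: 0.0711
grip_force: 0.0
```

```bash
python3 - <<'E'
from h import *
st(); p=ctrl.camera("top"); boxes(p,235,345,215,330,.044);print(); boxes(p); s=ctrl.camera("scene"); cartons([s],.4)
E
```

```text
{'time_s': 41.3, 'qpos': [0.389, 0.585, 1.212, 0.0, 1.346, 2.206], 'ee_pos': [0.598, 0.285, 0.126], 'eef_rot': [3.141, 0.001, -0.246], 'force': [0.066, 0.967, 0.14], 'grip_width': 0.071, 'grip_force': 0.0}
box [508.9  56.8  92.7  44.2] long axis yaw -1.52
box [584.1  83.3  93.1  43.8] long axis yaw 0.046

carton [0.4577 0.2997 1.2867] cost 0.07 1
carton [0.5171 0.0515 0.0589] cost 0.091 1
carton [0.5825 0.2896 1.3412] cost 0.067 1
carton [ 0.5935  0.079  -1.503 ] cost 0.084 1
carton [ 0.4465  0.0527 -0.2569] cost 0.767 1
```

Emit:
move_arm:
  increments:
    - [0.75, 0, 0, 0.7, 0, 0, 0]
    - [0.75, 0, 0, 0.6, 0, 0, 0]
    - [0.75, 0, 0, 0.6, 0, 0, 0]
    - [0.75, 0, 0, 0.5, 0, 0, 0]
    - [0.75, 0, 0, 0.3, 0, 0, 0]
    - [0.75, 0, 0, 0.14, 0, 0, 0]
    - [0.75, 0, 0, 0.1, 0, 0, 0]
    - [0.75, 0, 0, 0, 0, 0, 0]
    - [0.3, 0, 0, 0, 0, 0, 0]
    - [0.3, 0, 0, 0, 0, 0, 0]
    - [0.3, 0, 0, 0, 0, 0, 0]
    - [0.3, 0, 0, 0, 0, 0, 0]
    - [0.3, 0, 0, 0, 0, 0, 0]
    - [0.3, 0, 0, 0, 0, 0, 0]
    - [0.3, 0, 0, 0, 0, 0, 0]

```text
time_s: 42.95
ee_pos: [0.598, 0.2849, -0.0199]
eef_rot: [-3.141, -0.0, -0.244]
force: [-2.2, -0.0, 5.0]
grip_width: 0.0438
grip_force: 40.0
```

Emit:
move_arm:
  increments:
    - [0.3, 0, 0, -0.2, 0, 0, 0]
    - [0.3, 0, 0, -0.4, 0, 0, 0]
    - [0.3, 0, 0, -0.6, 0, 0, 0]
    - [0.3, 0, 0, -0.6, 0, 0, 0]
    - [0.3, 0, 0, -0.4, 0, 0, -0.1428]
    - [0.3, 0, 0, 0, 0, 0, -0.1428]
    - [0.3, 0, 0, 0, 0, 0, -0.1428]
    - [0.3, 0, 0, 0, 0, 0, -0.1428]
    - [0.3, 0, 0, 0, 0, 0, -0.1428]
    - [0.3, 0, 0, 0, 0, 0, -0.1428]
    - [0.3, 0, 0, 0, 0, 0, -0.1428]
    - [0.3, 0, 0, 0, 0, 0, -0.1428]
    - [0.3, 0, 0, 0, 0, 0, -0.1428]
    - [0.3, 0, 0, 0, 0, 0, -0.1428]
    - [0.3, 0, 0, 0, 0, 0, -0.1428]
    - [0.3, 0, 0, 0, 0, 0, -0.1428]
    - [0.3, 0, 0, 0, 0, 0, -0.1428]
    - [0.3, 0, 0, 0, 0, 0, 0]

```text
time_s: 44.75
ee_pos: [0.5976, 0.2847, 0.0898]
eef_rot: [-3.141, 0.0, 1.615]
force: [-0.9, 0.7, -1.6]
grip_width: 0.0438
grip_force: 40.0
```

Emit:
move_arm:
  increments:
    - [0.3, -0.739, 0.005, 0, 0, 0, 0]
    - [0.3, -0.739, 0.005, 0, 0, 0, 0]
    - [0.3, -0.739, 0.005, 0, 0, 0, 0]
    - [0.3, -0.739, 0.005, 0, 0, 0, 0]
    - [0.3, -0.739, 0.005, 0, 0, 0, 0]
    - [0.3, -0.739, 0.005, 0, 0, 0, 0]
    - [0.3, -0.739, 0.005, 0, 0, 0, 0]
    - [0.3, 0, 0, 0, 0, 0, 0]
    - [0.3, 0, 0, 0, 0, 0, 0]

```text
time_s: 45.65
ee_pos: [0.6103, 0.026, 0.0898]
eef_rot: [-3.142, -0.0, 1.608]
force: [0.4, 0.9, -1.0]
grip_width: 0.0439
grip_force: 40.0
```

```bash
python3 - <<'E'
from h import *
st(); s=ctrl.camera("scene"); cartons([s],.35,.11)
E
```

```text
{'time_s': 45.65, 'qpos': [-0.018, 0.503, 1.423, 0.0, 1.215, -0.055], 'ee_pos': [0.61, 0.026, 0.09], 'eef_rot': [-3.142, -0.0, 1.608], 'force': [0.366, 0.887, -0.979], 'grip_width': 0.044, 'grip_force': 39.991}
carton [0.4665 0.1106 0.1089] cost 0.156 1
carton [0.4103 0.3402 1.2454] cost 0.211 1
carton [0.5336 0.139  1.4975] cost 0.25 1
carton [0.6257 0.0256 0.7393] cost 0.457 1
```

Held (width 43.9). Lower and release.

Emit:
move_arm:
  increments:
    - [0.3, 0, 0, 0.5, 0, 0, 0]
    - [0.3, 0, 0, 0.5, 0, 0, 0]
    - [0.3, 0, 0, 0.4, 0, 0, 0]
    - [0.3, 0, 0, 0.3, 0, 0, 0]
    - [0.3, 0, 0, 0.15, 0, 0, 0]
    - [0.3, 0, 0, 0.08, 0, 0, 0]
    - [0.3, 0, 0, 0.03, 0, 0, 0]
    - [0.3, 0, 0, 0, 0, 0, 0]

```text
time_s: 46.55
ee_pos: [0.6108, 0.0265, -0.0076]
eef_rot: [3.14, 0.0, 1.613]
force: [0.3, 0.3, -1.7]
grip_width: 0.0439
grip_force: 40.0
```

Emit:
move_arm:
  increments:
    - [0.65, 0, 0, 0, 0, 0, 0]
    - [0.65, 0, 0, 0, 0, 0, 0]
    - [0.65, 0, 0, 0, 0, 0, 0]
    - [0.65, 0, 0, 0, 0, 0, 0]
    - [0.65, 0, 0, -0.3, 0, 0, 0]
    - [0.65, 0, 0, -0.6, 0, 0, 0]
    - [0.65, 0, 0, -0.9, 0, 0, 0]
    - [0.65, 0, 0, -0.9, 0, 0, 0]
    - [0.65, 0, 0, 0, 0, 0, 0]

```text
time_s: 47.45
ee_pos: [0.6132, 0.0264, 0.1346]
eef_rot: [3.131, 0.001, 1.613]
force: [0.7, 0.1, -0.3]
grip_width: 0.061
grip_force: 0.0
```

Emit:
move_arm:
  increments:
    - [0.75, 0.783, -0.36, 0, 0, 0, 0]
    - [0.75, 0.783, -0.36, 0, 0, 0, 0]
    - [0.75, 0.783, -0.36, 0, 0, 0, 0]
    - [0.75, 0.783, -0.36, 0, 0, 0, 0]
    - [0.75, 0.783, -0.36, 0, 0, 0, 0]
    - [0.75, 0.783, -0.36, 0, 0, 0, 0]
    - [0.75, 0.783, -0.36, 0, 0, 0, 0]
    - [0.75, 0, 0, 0, 0, 0, 0.142]
    - [0.75, 0, 0, 0, 0, 0, 0.142]
    - [0.75, 0, 0, 0, 0, 0, 0.142]
    - [0.75, 0, 0, 0, 0, 0, 0.142]
    - [0.75, 0, 0, 0, 0, 0, 0.142]
    - [0.75, 0, 0, 0, 0, 0, 0.142]
    - [0.75, 0, 0, 0, 0, 0, 0.142]
    - [0.75, 0, 0, 0, 0, 0, 0.142]
    - [0.75, 0, 0, 0, 0, 0, 0.142]
    - [0.75, 0, 0, 0, 0, 0, 0.142]
    - [0.75, 0, 0, 0, 0, 0, 0.142]
    - [0.75, 0, 0, 0, 0, 0, 0.142]
    - [0.75, 0, 0, 0, 0, 0, 0.142]

```text
time_s: 49.45
ee_pos: [0.4729, 0.2949, 0.127]
eef_rot: [-3.142, -0.0, -0.239]
force: [-0.1, 0.2, 0.5]
grip_width: 0.0701
grip_force: 0.0
```

```bash
python3 - <<'E'
from h import *
st(); p=ctrl.camera("top"); boxes(p,235,345,215,330,.044); s=ctrl.camera("scene"); cartons([s],.4)
E
```

```text
{'time_s': 49.45, 'qpos': [0.492, 0.351, 1.549, -0.0, 1.241, 2.302], 'ee_pos': [0.473, 0.295, 0.127], 'eef_rot': [-3.142, -0.0, -0.239], 'force': [-0.098, 0.18, 0.457], 'grip_width': 0.07, 'grip_force': 0.0}
box [509.   56.8  91.9  43.8] long axis yaw -1.518
box [611.1   8.2  92.1  43.8] long axis yaw -1.535
box [584.2  83.3  92.7  43.6] long axis yaw 0.046
carton [0.5168 0.0518 0.0659] cost 0.037 1
carton [0.4574 0.2981 1.3393] cost 0.077 1
carton [0.5639 0.0697 0.7291] cost 0.787 1
carton [ 0.5711 -0.4955 -0.5546] cost 0.265 1
```

Three are placed within 1 mm; on to the last.

Emit:
move_arm:
  increments:
    - [0.75, 0, 0, 0.7, 0, 0, 0]
    - [0.75, 0, 0, 0.6, 0, 0, 0]
    - [0.75, 0, 0, 0.6, 0, 0, 0]
    - [0.75, 0, 0, 0.5, 0, 0, 0]
    - [0.75, 0, 0, 0.3, 0, 0, 0]
    - [0.75, 0, 0, 0.14, 0, 0, 0]
    - [0.75, 0, 0, 0.1, 0, 0, 0]
    - [0.75, 0, 0, 0, 0, 0, 0]
    - [0.3, 0, 0, 0, 0, 0, 0]
    - [0.3, 0, 0, 0, 0, 0, 0]
    - [0.3, 0, 0, 0, 0, 0, 0]
    - [0.3, 0, 0, 0, 0, 0, 0]
    - [0.3, 0, 0, 0, 0, 0, 0]
    - [0.3, 0, 0, 0, 0, 0, 0]
    - [0.3, 0, 0, 0, 0, 0, 0]

```text
time_s: 51.1
ee_pos: [0.4732, 0.2951, -0.02]
eef_rot: [-3.141, -0.0, -0.233]
force: [-1.5, -0.4, 6.6]
grip_width: 0.0437
grip_force: 40.0
```

Emit:
move_arm:
  increments:
    - [0.3, 0, 0, -0.2, 0, 0, 0]
    - [0.3, 0, 0, -0.4, 0, 0, 0]
    - [0.3, 0, 0, -0.6, 0, 0, 0]
    - [0.3, 0, 0, -0.6, 0, 0, 0]
    - [0.3, 0, 0, -0.4, 0, 0, -0.137]
    - [0.3, 0, 0, 0, 0, 0, -0.137]
    - [0.3, 0.15, 0.7, 0, 0, 0, 0]
    - [0.3, 0.15, 0.7, 0, 0, 0, 0]
    - [0.3, 0.15, 0.7, 0, 0, 0, 0]
    - [0.3, 0.15, 0.7, 0, 0, 0, 0]
    - [0.3, 0.15, 0.7, 0, 0, 0, 0]
    - [0.3, 0.15, 0.7, 0, 0, 0, 0]
    - [0.3, 0.15, 0.7, 0, 0, 0, 0]
    - [0.3, 0.15, 0.7, 0, 0, 0, 0]
    - [0.3, 0.15, 0.7, 0, 0, 0, 0]
    - [0.3, 0, 0, 0, 0, 0, 0]
    - [0.3, 0, 0, 0, 0, 0, 0]

```text
time_s: 52.8
ee_pos: [0.5531, -0.0174, 0.0898]
eef_rot: [-3.141, 0.0, 0.039]
force: [0.2, 0.9, -1.4]
grip_width: 0.0436
grip_force: 40.0
```

Emit:
move_arm:
  increments:
    - [0.3, 0, 0, 0.5, 0, 0, 0]
    - [0.3, 0, 0, 0.5, 0, 0, 0]
    - [0.3, 0, 0, 0.4, 0, 0, 0]
    - [0.3, 0, 0, 0.3, 0, 0, 0]
    - [0.3, 0, 0, 0.15, 0, 0, 0]
    - [0.3, 0, 0, 0.08, 0, 0, 0]
    - [0.3, 0, 0, 0.03, 0, 0, 0]
    - [0.3, 0, 0, 0, 0, 0, 0]

```text
time_s: 53.6
ee_pos: [0.5536, -0.0168, -0.0077]
eef_rot: [3.142, -0.001, 0.041]
force: [-0.2, 0.5, -1.2]
grip_width: 0.0438
grip_force: 40.0
```

Emit:
move_arm:
  increments:
    - [0.65, 0, 0, 0, 0, 0, 0]
    - [0.65, 0, 0, 0, 0, 0, 0]
    - [0.65, 0, 0, 0, 0, 0, 0]
    - [0.65, 0, 0, 0, 0, 0, 0]
    - [0.65, 0, 0, -0.3, 0, 0, 0]
    - [0.65, 0, 0, -0.6, 0, 0, 0]
    - [0.65, 0, 0, -0.9, 0, 0, 0]
    - [0.65, 0, 0, -0.9, 0, 0, 0]
    - [0.65, 0, 0, -0.9, 0, 0, 0]
    - [0.65, 0, 0, -0.9, 0, 0, 0]
    - [0.65, -0.4, -0.8, 0, 0, 0, 0]
    - [0.65, -0.4, -0.8, 0, 0, 0, 0]
    - [0.65, -0.4, -0.8, 0, 0, 0, 0]
    - [0.65, -0.4, -0.8, 0, 0, 0, 0]
    - [0.65, -0.2, -0.8, 0, 0, 0, 0]
    - [0.65, 0, -0.8, 0, 0, 0, 0]
    - [0.65, 0, 0, 0, 0, 0, 0]

```text
time_s: 55.3
ee_pos: [0.4526, 0.2224, 0.2178]
eef_rot: [-3.141, -0.001, 0.045]
force: [0.8, -0.5, -1.0]
grip_width: 0.0614
grip_force: 0.0
```

```bash
python3 - <<'E'
from h import *
st(); p=ctrl.camera("top"); boxes(p,235,345,215,330,.044)
for c,z in(("pin",.03),("hood",.05),("bottle",.02),("tape",.02),("laser",.02)):
    for d in ctrl.cut_out(c,p)[:1]: print(c,round(d["conf"],2),d["mask"].sum(),np.round(toz(p,[d["centre"][::-1]],z)[0],3))
a=cv2.resize(p["color"][180:370,220:490],(800,563),interpolation=cv2.INTER_CUBIC); cv2.imwrite("pics/end.png",a)
E
```

```text
{'time_s': 55.3, 'qpos': [0.384, 0.16, 1.574, 0.001, 1.406, 1.91], 'ee_pos': [0.453, 0.222, 0.218], 'eef_rot': [-3.141, -0.001, 0.045], 'force': [0.78, -0.457, -1.018], 'grip_width': 0.061, 'grip_force': 0.0}
box [508.9  56.8  92.1  43.9] long axis yaw -1.511
box [535.2 -18.3  91.7  44. ] long axis yaw 0.033
box [611.1   8.2  92.1  43.8] long axis yaw -1.535
box [584.2  83.4  92.8  43.6] long axis yaw 0.044
pin 0.78 264 [ 0.429 -0.167  0.03 ]
hood 0.58 7724 [ 0.488 -0.419  0.05 ]
bottle 0.69 234 [0.705 0.074 0.02 ]
tape 0.7 415 [ 0.638 -0.375  0.02 ]
laser 0.87 425 [ 0.68  -0.265  0.02 ]
```

View pics/end.png

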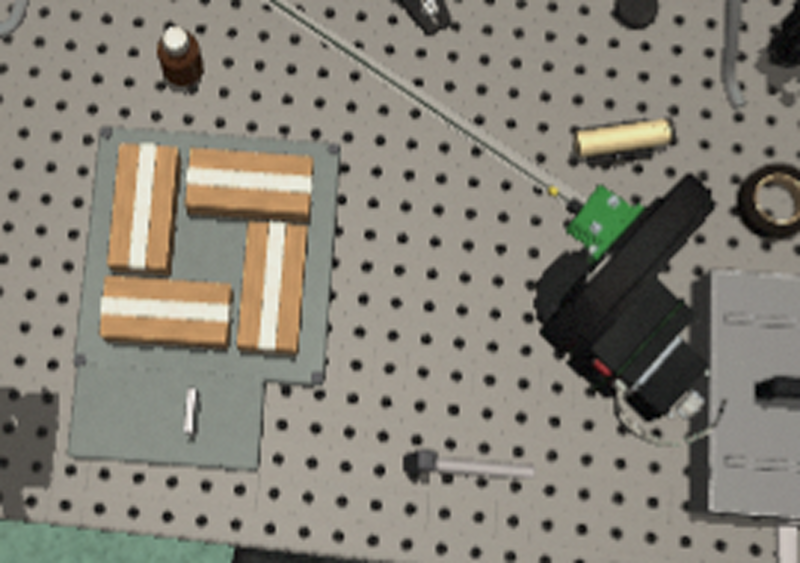

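The picture shows all four cartons on their pads, pinwheel centre at about (205,245). The pin is on the worktop at (470,467), and the hood stands at right, clear of the base. I'm handing in.

```bash
python3 -c "
from station import ctrl
print(ctrl.hand_in())"
```

```text
the job is handed in; nothing more can be done
None
```

I handed the job in at about 55 s of the 208 s allowed; no verdict came back: the last top-camera check showed all four cartons within about 1 mm of their pads, the pin on the worktop well clear of the case, the hood standing beside the rotation stage, and the bottle, tape and laser within a few millimetres of where they started.

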